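# Release the bench sander's chip drawer with the release pin

### The arm

A 7-joint arm with a two-finger parallel gripper is mounted at the origin on the work surface. World frame = base frame: x ahead of the robot, y to its left, z up, the work surface at z = 0. Lengths are in m, angles in rad, forces in N, time in s.
With the tool pointing down it reaches from about 0.4 to 0.875 m from the base axis. Payload 6.5 kg.
Tool frame: the origin (TCP) lies at the very end of the fingers, on their centre line; the grasp point (between the pads) lies 19 mm behind it; z points along the fingers, y is the direction in which the jaws open and shut (so a half turn about z gives the same grasp; the last joint's range is limited). The gripper opens to 88 mm and grips with 3 to 60 N. Pads are 18 mm wide; open, the fingers measure 123 mm over their backs; the gripper's body (75 mm by 187 mm) begins 45 mm behind the grasp point.
Start: joints at [1.083, 0.536, -0.004, 1.538, 0.003, 1.067, -0.071], TCP at [0.266, -0.593, 0.239] pointing down, gripper open.
Joint ranges: [-2.7, 2.7], [-0.37, 2.16], [-1.27, 1.26], [0.24, 2.4], [-1.31, 4.45], [0.19, 1.91], [-2.76, 2.76]. Speed limits (rad/s): [2.39, 2.39, 3.14, 3.14, 3.14, 3.14, 3.14].

### API

Orientations are given as a unit quaternion [w, x, y, z].
In Python, from rig import ctrl, get_image gives the robot as it stands. The module is installed in compiled form; this text tells all that it offers.
- The arm moves only by the tool servo_tool, never from a script. Its argument "rows" is a list of rows, each a list of 3 entries, a list of its own where there are three numbers: the shift along the tool's x, y, z in mm, then the turn, a rotation vector about the tool's x, y, z in rad, then the opening, from 0 (shut) to 1 (fully open). In form: [[[dx, dy, dz], [rx, ry, rz], fingers], ...]. A call has 1 to 20 rows; each row shifts and turns the pose as measured when the row begins, along the tool's axes as they then stand; what a row does not reach is not made up. A row lasts 1/10 s, in which the tool goes at most 50 mm and 8.59 degrees, less where a joint would pass 70% of its speed; a pose out of reach is approached as far as the arm can. A call is refused whole if a number of a shift passes 50 or a number of a turn 0.15, either way. A call with a gripper value outside its range is refused whole. The fingers move at their own pace and stop on an object; "force" is the grip in N (left out, the last holds). Time passes only in rows, so rows that do not move let the fingers close. It gives the time, the measured TCP pose, the force and the opening at its end, in the units of the state.
- ctrl.read_state(): the state, without advancing time (a new reading comes with each control period).
- get_image(name): name is "scene" or "top" or "wrist"; returns a dict with "color" (480x640x3 uint8, red, green, blue), "vertical_fov" (degrees; the focal length in pixels is half the picture's height over the tangent of half this angle, whatever the lens; pixels are square), "cx", "cy" (the principal point, pixels), "R" (3x3) and "t" (3): a world point X has camera coordinates R X + t; the wrist camera has in their place "tool_from_camera" (4x4, takes a point from camera to tool coordinates, whose origin is the TCP and whose axes are the flange's). Camera axes: x right, y down, z forward; pixel columns grow to the right and rows downward; lengths in m; the calibration is good to about 2 mm. A picture is of the moment at which its call begins: read the wrist's pose just before it. There is no depth.
- ctrl.job_done(): hands the job in, once; it reports no verdict.
The state is a dict: "time": time; "joint_pos": joint angles; "joint_velocities": joint speeds; "effort": joint torques, N m; "position": TCP position; "tcp_rot": TCP orientation; "contact_force": force on the tool from outside, world axes, zero at the start; "torque": the same for the moment, N m; "opening": opening from 0.0 (shut) to 1.0 (fully open).
Only numpy, scipy, OpenCV 4.12 (cv2) and the standard library are available. Lean on these libraries where they do the work, as an engineer would, in place of code of your own. Each camera call takes 0.05 s, during which the arm holds its last target.

### The job

The chip drawer of the bench sander is held shut by a hidden spring latch. Take the release pin out of its wooden block, lower it into the small access slot in the sander's top, gently feel along the guide plate inside for its hole, and push the pin down through it onto the latch until the drawer springs ajar; then put the pin back in its block and pull the drawer all the way out to its stop. Never press hard with the pin, and leave the other things on the bench alone.

Things in the scene. Friction and masses are not known exactly. Their poses are not given: they have to be found in the camera images.
- pin: Release pin: square pale wooden handle 20 x 20 x 60 mm, below it a thin round steel shank, 6 mm in diameter, 60 mm long, round-ended. Origin at the centre of the handle's underside (the shoulder), z up along the handle, x and y square to its flat sides. About 60 g. At the start it stands upright in its block, shoulder on the block's top.
- pin_tip (a point): The lower end of the pin's shank, 60 mm below the pin's origin.
- stand_hole (a point): Centre of the hole's mouth on top of the pin's block, a fixed wooden block 75 x 75 mm and 72 mm high. The vertical hole is 12 mm wide and goes right through to the bench top. Axes square to the block.
- sander: Bench belt sander, fixed, grey, 240 mm deep (x), 320 wide (y); origin at the centre of its underside, x from front to back, y to the left seen from the front side facing it, z up. Deck 130 mm high; a belt unit 215 mm high stands on its rear half (x over 25 mm). The access slot is near the right front corner. The drawer is in the front (x = -120 mm), its panel 206 mm wide, centred at y = +45 mm.
- hole_mouth (a point): Centre of the access slot's mouth, in the top of a plain steel plate 50 x 50 mm, 12 mm thick, near the deck's right front corner, 136 mm above the bench; axes as the sander's. The slot is upright, 10 mm wide in x, 34 mm long in y, chamfered 1.5 mm. The pin must not press on any part of the sander with more than 25 N.
- guide_top (a point): Point 18 mm below the slot's centre, at the top of the rigid steel guide plate inside (60 mm long in y, 6 mm thick), level. Through the plate goes one round upright hole, 10 mm wide, chamfered 1.5 mm, in the slot's middle line (x = 0), but anywhere within 10 mm to either side (y), differently on every sander.
- latch_low (a point): Point 52 mm below the slot's centre, the lowest the top of the hidden latch's flat head can go. The head lies below the guide plate, under all of the slot; untouched it rests 25 to 41 mm below the slot's mouth, differently on every sander. It moves straight down on a spring: about 4 N to start, 7.5 N at 7 mm, where the latch trips, 9.5 N at 11 mm, where it meets a hard stop.
- drawer (a joint): Travel of the chip drawer out of the sander along the sander's -x, in m: 0 shut and latched, 0.10 at its stop. When the latch trips a spring pushes it out about 30 mm; from there it slides freely with little friction (about 1 N, more when moved fast) and stays where it is left.
- drawer_handle (a point): Middle of the drawer's handle, a round steel bar 10 mm in diameter and about 110 mm long along the sander's y, 102 mm above the bench (28 mm below the deck), 40 mm in front of the drawer's panel, open above and below, on two end posts 106 mm apart. Moves with the drawer; axes as the sander's.
- glue: Bystander: white glue bottle, 60 mm across, 170 mm tall, standing; origin at the centre of its underside. Leave alone.
- tin: Bystander: tin, 68 mm across, 110 mm tall, standing; origin at the centre of its underside. Leave alone.
- spindle: Bystander: short turned wooden spindle, 56 mm across, 120 mm tall, standing; origin at the centre of its underside. Leave alone.
There are look-alikes about, which are no part of the job. What is meant by the part that bears stand_hole is not purple, and is the smaller of those in its own colour.

How it is judged:
By the outcome, as a careful person would: the job done as asked, in the order asked, and still so for the second after the job is handed in, with the robot touching nothing.
It also fails if it takes over 72 s, if anything falls off the work surface, if the arm or the gripper's body presses on something with over 40 N, if the wrist force passes 120 N, or if a joint passes its speed limit or range.

## Working session

There is one attempt and no reset: what is moved stays moved. The work goes in short steps, Python scripts to look and compute and a tool call to move; the robot and the scene stay as the last step left them, time stands still between calls to the robot, and variables do not carry over. Pictures are saved under pics/ and viewed, and the job is handed in when it is done.

Besides the shell and the picture viewer there is one more tool, called after ">>>" as a command line: name --argument value ..., lists and objects as JSON in quotes. servo_tool: Moves the arm, as the interface text tells. Its arguments: {"type":"object","properties":{"rows":{"type":"array"},"force":{"type":"number"}},"required":["rows"]}

```bash
mkdir -p pics
cat > h.py <<'E'
import numpy as np, cv2
from rig import ctrl, get_image
def f(im): return 240/np.tan(np.radians(im["vertical_fov"])/2)
def save(n,name):
    im=get_image(n); cv2.imwrite(f"pics/{name}.png",im["color"][:,:,::-1]); return im
def ray(im,u,v):
    d=np.array([(u-im["cx"])/f(im),(v-im["cy"])/f(im),1]); R=np.array(im["R"]);t=np.array(im["t"])
    return -R.T@t, R.T@d
def onz(im,u,v,z):
    o,d=ray(im,u,v); return o+d*(z-o[2])/d[2]
def proj(im,X):
    c=np.array(im["R"])@np.array(X)+np.array(im["t"]); return c[:2]/c[2]*f(im)+[im["cx"],im["cy"]]
E
python3 - <<'E'
from h import *
import pickle
s=ctrl.read_state();print(s)
for n in ("scene","top"):
    im=save(n,n+"0"); pickle.dump(im,open(n+"0.pkl","wb")); print(n,f(im),im["cx"],im["cy"],im["R"],im["t"])
im=save("wrist","wrist0"); print({k:v for k,v in im.items() if k!="color"})
E
```

```text
{'time': 0.0, 'joint_pos': array([ 1.08280521,  0.53719262, -0.00442676,  1.53885076,  0.00260236,
        1.06735091, -0.07115436]), 'joint_velocities': array([-0.00086856, -0.00077466,  0.000778  ,  0.00039116, -0.00028804,
       -0.00116977,  0.00017438]), 'effort': array([ 1.28349352e-04, -5.70976388e+01,  9.90848355e-01, -2.51596749e+01,
       -5.61802124e-02,  1.80354860e-02,  1.75048708e-04]), 'position': array([ 0.26582612, -0.59247015,  0.2378308 ]), 'tcp_rot': array([-8.60798455e-04,  9.77832086e-01,  2.09388647e-01, -2.55701259e-04]), 'contact_force': array([-0.08548403, -0.76452733,  0.09914969]), 'torque': array([ 0.0275091 , -0.02444326, -0.05657631]), 'opening': 0.9981391533312}
scene 605.9717055171008 327.48005885774677 235.913755470133 [[ 0.77130907  0.63641288 -0.00780832]
 [ 0.43358635 -0.53439276 -0.72555307]
 [-0.46592403  0.55624008 -0.68812191]] [-0.42993007 -0.16793414  1.5998853 ]
top 450.2338128150069 318.5120672852993 241.43135217499236 [[-0.02473193 -0.99964858 -0.00954168]
 [-0.9964215   0.02542152 -0.08060977]
 [ 0.080824    0.0075139  -0.99670007]] [0.02431763 0.54234141 1.14782958]
{'vertical_fov': 60.8340895057877, 'cx': 317.10463516970475, 'cy': 239.55764122869277, 'tool_from_camera': array([[ 1.02707406e-04, -9.46932723e-01, -3.21431809e-01,
         8.52378943e-02],
       [ 9.99999742e-01,  3.25874246e-04, -6.40489218e-04,
         4.36403088e-04],
       [ 7.11246547e-04, -3.21431660e-01,  9.46932512e-01,
        -1.46034728e-01],
       [ 0.00000000e+00,  0.00000000e+00,  0.00000000e+00,
         1.00000000e+00]])}
```

View pics/scene0.png

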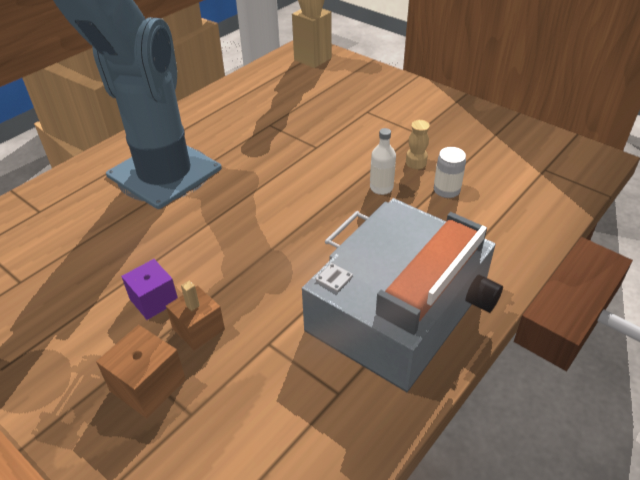

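View pics/top0.png

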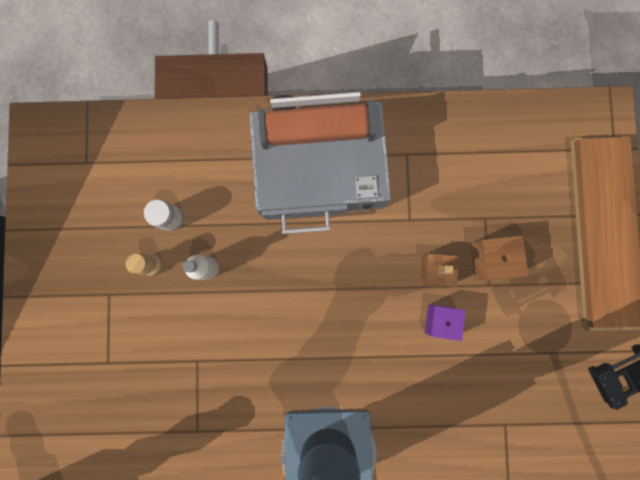

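View pics/wrist0.png

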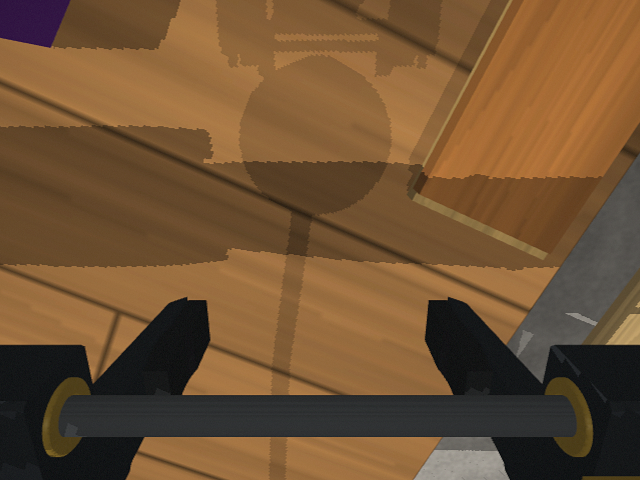

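Candidates for the pin's block:
- Purple block: scene (150,285), top (446,322). Excluded by its colour.
- Large brown block: scene (140,365), top (502,258).
- Small brown block with the pin standing in it: scene (195,318), top (441,268). This is the smaller of the two brown ones, so I choose it.

Next I check it in a close crop.

Run:
```python
import cv2
a=cv2.imread("pics/scene0.png");b=cv2.imread("pics/top0.png")
c1=cv2.resize(a[250:420,90:240],None,fx=2.6,fy=2.6,interpolation=cv2.INTER_CUBIC)
c2=cv2.resize(b[230:345,410:535],None,fx=3.1,fy=3.1,interpolation=cv2.INTER_CUBIC)
import numpy as np
H=max(c1.shape[0],c2.shape[0]);o=np.zeros((H,c1.shape[1]+c2.shape[1],3),np.uint8)
o[:c1.shape[0],:c1.shape[1]]=c1;o[:c2.shape[0],c1.shape[1]:]=c2
cv2.imwrite("pics/crop1.png",o); print(o.shape)
c3=cv2.resize(a[200:310,300:400],None,fx=4,fy=4,interpolation=cv2.INTER_CUBIC)
c4=cv2.resize(b[165:245,250:400],None,fx=2.6,fy=2.6,interpolation=cv2.INTER_CUBIC)
H=max(c3.shape[0],c4.shape[0]);o=np.zeros((H,c3.shape[1]+c4.shape[1],3),np.uint8)
o[:c3.shape[0],:c3.shape[1]]=c3;o[:c4.shape[0],c3.shape[1]:]=c4
cv2.imwrite("pics/crop2.png",o)
```

```text
(442, 778, 3)
```

View pics/crop1.png

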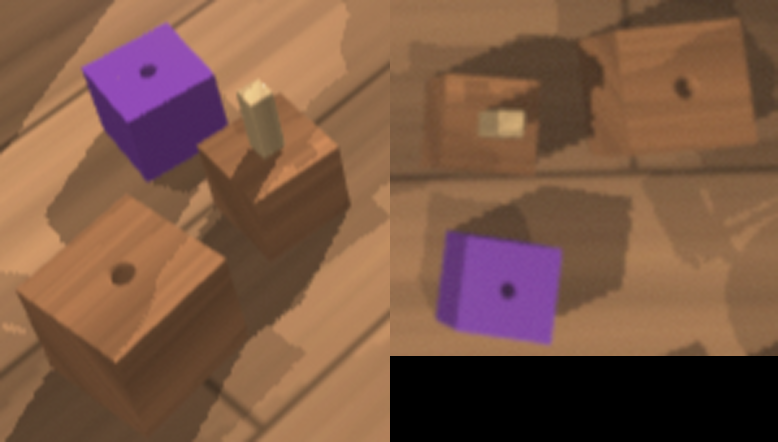

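View pics/crop2.png

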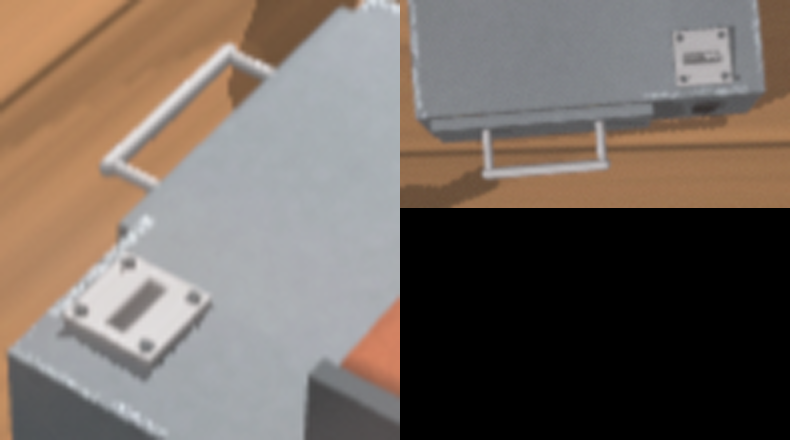

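Run:
```python
from h import *
import pickle
S=pickle.load(open("scene0.pkl","rb"));T=pickle.load(open("top0.pkl","rb"))
sc=lambda x,y:(90+x/2.6,250+y/2.6); tc=lambda x,y:(410+(x-390)/3.1,230+y/3.1)
s2=lambda x,y:(300+x/4,200+y/4); t2=lambda x,y:(250+(x-400)/2.6,165+y/2.6)
P=lambda n,im,p,z:print(n,np.round(onz(im,*p,z),4))
P("pin top T",T,tc(510,124),.132);P("pin top S",S,sc(258,92),.132)
for p in [(238,90),(255,80),(276,97),(259,107)]: P(" ptop S",S,sc(*p),.132)
for p in [(200,148),(338,147),(270,206),(262,92)]: P(" block S",S,sc(*p),.072)
for p in [(447,75),(537,80),(537,168),(440,165)]: P(" block T",T,tc(*p),.072)
P("slot S",S,s2(136,306),.136);P("slot T",T,t2(703,57),.136)
for p in [(125,257),(209,297),(147,363),(63,312)]: P(" plate S",S,s2(*p),.136)
for p in [(674,32),(730,28),(735,80),(678,86)]: P(" plate T",T,t2(*p),.136)
for p in [(108,160),(230,50)]: P(" bar S",S,s2(*p),.107)
for p in [(486,174),(606,165)]: P(" bar T",T,t2(*p),.107)
P("sander corner S",S,s2(12,352),.13)
```

```text
pin top T [ 0.4592 -0.2924  0.132 ]
pin top S [ 0.4635 -0.2903  0.132 ]
 ptop S [ 0.4509 -0.2981  0.132 ]
 ptop S [ 0.4529 -0.2839  0.132 ]
 ptop S [ 0.4772 -0.2853  0.132 ]
 ptop S [ 0.475  -0.2993  0.132 ]
 block S [ 0.4238 -0.3251  0.072 ]
 block S [ 0.5029 -0.2595  0.072 ]
 block S [ 0.5053 -0.3283  0.072 ]
 block S [ 0.4171 -0.2588  0.072 ]
 block T [ 0.5001 -0.2608  0.072 ]
 block T [ 0.4943 -0.3323  0.072 ]
 block T [ 0.4245 -0.3288  0.072 ]
 block T [ 0.4287 -0.2521  0.072 ]
slot S [ 0.6614 -0.1051  0.136 ]
slot T [ 0.6599 -0.1069  0.136 ]
 plate S [ 0.6372 -0.0837  0.136 ]
 plate S [ 0.6845 -0.0789  0.136 ]
 plate S [ 0.6877 -0.1295  0.136 ]
 plate S [ 0.6372 -0.1297  0.136 ]
 plate T [ 0.6837 -0.0813  0.136 ]
 plate T [ 0.686  -0.1324  0.136 ]
 plate T [ 0.638  -0.1352  0.136 ]
 plate T [ 0.6339 -0.0834  0.136 ]
 bar S [ 0.5687 -0.0139  0.107 ]
 bar S [0.5652 0.0942 0.107 ]
 bar T [0.5611 0.095  0.107 ]
 bar T [ 0.5666 -0.0166  0.107 ]
sander corner S [ 0.6315 -0.1597  0.13  ]
```

```bash
cat >> h.py <<'E'
from scipy.spatial.transform import Rotation as Ro
def Rq(q): return Ro.from_quat([q[1],q[2],q[3],q[0]])
def togo(p,yaw=None,s=None):
    "remaining shift in tool mm, and turn about tool to be pointing down with tool x at yaw"
    s=s or ctrl.read_state(); R=Rq(s["tcp_rot"]).as_matrix()
    d=R.T@(np.array(p)-s["position"])*1000
    out=[np.round(d,1)]
    if yaw is not None:
        G=np.array([[np.cos(yaw),np.sin(yaw),0],[np.sin(yaw),-np.cos(yaw),0],[0,0,-1.]])
        out.append(np.round(Ro.from_matrix(R.T@G).as_rotvec(),4))
    print("togo",*out)
def wim(name=None):
    s=ctrl.read_state(); im=get_image("wrist"); A=np.array(im["tool_from_camera"]); R=Rq(s["tcp_rot"]).as_matrix()
    Rwc=R@A[:3,:3]; pw=R@A[:3,3]+s["position"]
    im["R"]=Rwc.T; im["t"]=-Rwc.T@pw
    if name: cv2.imwrite(f"pics/{name}.png",im["color"][:,:,::-1])
    return im
def tri(a,pa,b,pb):
    o1,d1=ray(a,*pa);o2,d2=ray(b,*pb)
    t=np.linalg.lstsq(np.c_[d1,-d2],o2-o1,rcond=None)[0]
    return (o1+d1*t[0]+o2+d2*t[1])/2
def st():
    s=ctrl.read_state(); R=Rq(s["tcp_rot"]).as_matrix()
    print("t%.2f"%s["time"],"p",np.round(s["position"],4),"yaw %.4f"%np.arctan2(R[1,0],R[0,0]),"tilt",np.round(R[:2,2],4),"F",np.round(s["contact_force"],2),"M",np.round(s["torque"],2),"op %.3f"%s["opening"],"j",np.round(s["joint_pos"],2))
E
python3 - <<'E'
from h import *
import pickle
S=pickle.load(open("scene0.pkl","rb"));T=pickle.load(open("top0.pkl","rb"))
print(tri(S,(136.9,355),T,(504.5,258.4)), tri(S,(147,277.5),T,(448,324)))
togo([.462,-.292,.25],-.05)
E
```

```text
[ 0.48476549 -0.4388678   0.09275726] [ 0.32893857 -0.30054009  0.07014345]
togo [ 302.  -194.   -11.7] [-1.200e-03  4.000e-04  4.718e-01]
```

>>> servo_tool --rows '[[[30,-19.5,-1],[0,0,0],0.6],[[30,-19.5,-1],[0,0,0],0.6],[[30,-19.5,-1],[0,0,0],0.6],[[30,-19.5,-1],[0,0,0],0.6],[[30,-19.5,-1],[0,0,0],0.6],[[30,-19.5,-1],[0,0,0],0.6],[[30,-19.5,-1],[0,0,0],0.6],[[30,-19.5,-1],[0,0,0],0.6],[[30,-19.5,-1],[0,0,0],0.6],[[30,-19.5,-1],[0,0,0],0.6],[[0,0,0],[0,0,0.118],0.6],[[0,0,0],[0,0,0.118],0.6],[[0,0,0],[0,0,0.118],0.6],[[0,0,0],[0,0,0.118],0.6]]'

```text
time: 1.55
position: [0.4652, -0.2776, 0.2443]
tcp_rot: [-0.003, 0.999, -0.033, -0.003]
contact_force: [-0.3, -0.2, 0.1]
opening: 0.598
```

Run:
```python
from h import *
st(); togo([.462,-.292,.25],-.05)
im=wim("w1"); print(proj(im,[.462,-.292,.132]))
import pickle; pickle.dump(im,open("w1.pkl","wb"))
```

```text
t1.55 p [ 0.4652 -0.2776  0.2443] yaw -0.0658 tilt [-0.006   0.0052] F [-0.33 -0.21  0.08] M [ 0.03 -0.03 -0.02] op 0.598 j [ 0.48  0.35 -0.03  1.81  0.01  0.98 -1.19]
togo [-2.3 14.5 -5.8] [-0.0048  0.0063 -0.0159]
[340.34578481 238.22054182]
```

View pics/w1.png

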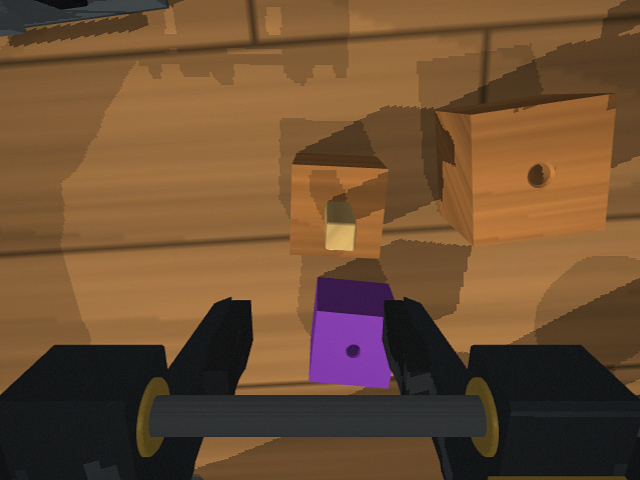

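The wrist view shows the pin's pale top at about (340,237) on the small brown block. The purple block is below it, and the larger brown block is at (540,175).

Run:
```python
from h import *
import pickle
im=pickle.load(open("w1.pkl","rb"))
c=im["color"]; cr=cv2.resize(c[145:270,280:400],None,fx=4.8,fy=4.8,interpolation=cv2.INTER_CUBIC)
cv2.imwrite("pics/w1c.png",cr[:,:,::-1])
p=c.astype(int); m=((p[:,:,0]>190)&(p[:,:,2]>105)&(p[:,:,0]-p[:,:,2]<110)).astype(np.uint8)
n,l,stt,cen=cv2.connectedComponentsWithStats(m)
for i in range(1,n):
    if stt[i,4]>100: print(stt[i],cen[i])
print(p[235,340],p[210,340],p[240,310])
```

```text
[214 174 102] [87 71 44] [148  97  49]
```

View pics/w1c.png

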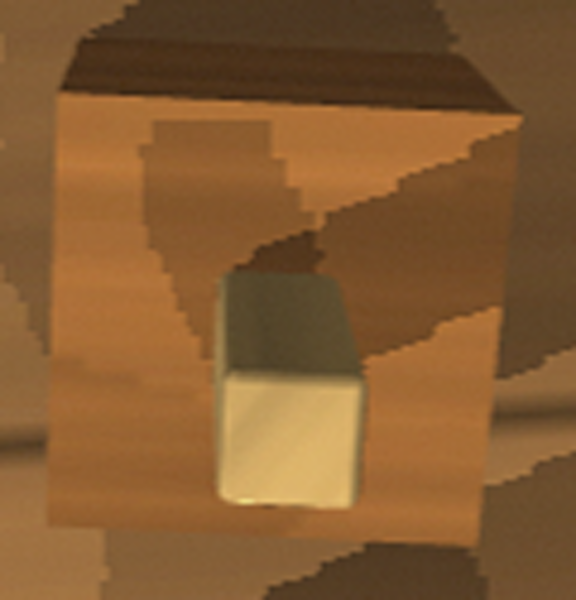

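Run:
```python
from h import *
import pickle
im=pickle.load(open("w1.pkl","rb"))
for n,z,q in (("pin",.132,[(224,373),(363,377),(356,507),(217,499)]),("block",.072,[(57,92),(521,115),(478,547),(47,525)])):
    P=np.array([onz(im,280+x/4.8,145+y/4.8,z) for x,y in q]); print(n,np.round(P.mean(0),4)); 
    for i in range(4):
        d=P[(i+1)%4]-P[i]; print(np.round(np.hypot(*d[:2]),4),round(float((np.arctan2(d[1],d[0])+np.pi/4)%(np.pi/2)-np.pi/4),3))
```

```text
pin [ 0.4631 -0.2921  0.132 ]
0.0191 -0.094
0.019 -0.086
0.0195 -0.125
0.0184 -0.111
block [ 0.4626 -0.2925  0.072 ]
0.075 -0.114
0.0752 -0.108
0.0751 -0.118
0.0749 -0.109
```

>>> servo_tool --rows '[[[-1,15,0],[-0.005,0.006,0.046],0.6],[[0,0,25],[0,0,0],0.6],[[0,0,25],[0,0,0],0.6],[[0,0,0],[0,0,0],0.6]]'

```text
time: 2.0
position: [0.4625, -0.297, 0.1934]
tcp_rot: [0.002, 0.998, -0.059, 0.001]
contact_force: [-0.5, 1.0, -0.4]
opening: 0.602
```

Run:
```python
from h import *
st(); togo([.463,-.2923,.086],-.112)
```

```text
t2.00 p [ 0.4625 -0.297   0.1934] yaw -0.1178 tilt [ 0.0017 -0.0038] F [-0.48  1.02 -0.41] M [0.05 0.04 0.01] op 0.602 j [ 0.5   0.42 -0.02  1.85  0.01  0.87 -1.21]
togo [ -0.3  -5.2 107.4] [ 0.0036 -0.0021 -0.0058]
```

>>> servo_tool --rows '[[[0,-5,5],[0.0036,-0.002,-0.006],0.6],[[0,0,20],[0,0,0],0.6],[[0,0,20],[0,0,0],0.6],[[0,0,0],[0,0,0],0.6]]'

```text
time: 2.4
position: [0.4646, -0.2945, 0.1504]
tcp_rot: [0.001, 0.998, -0.055, 0.002]
contact_force: [-0.6, -0.5, 0.9]
opening: 0.596
```

Run:
```python
from h import *
st(); togo([.463,-.2923,.086],-.112)
```

```text
t2.40 p [ 0.4646 -0.2945  0.1504] yaw -0.1108 tilt [ 0.0044 -0.0023] F [-0.58 -0.48  0.88] M [ 0.05  0.03 -0.  ] op 0.596 j [ 0.5   0.48 -0.02  1.88  0.01  0.78 -1.21]
togo [-2.2 -2.2 64.4] [ 0.0018 -0.0046  0.0012]
```

>>> servo_tool --rows '[[[-2,-2,25],[0.0018,-0.0046,0.001],0.6],[[0,0,20],[0,0,0],0.6],[[0,0,18],[0,0,0],0.6],[[0,0,0],[0,0,0],0.6]]'

```text
time: 2.8
position: [0.467, -0.2948, 0.0917]
tcp_rot: [0.002, 0.998, -0.055, 0.004]
contact_force: [0.3, 0.5, -0.4]
opening: 0.597
```

Run:
```python
from h import *
st(); togo([.463,-.2923,.086],-.112)
```

```text
t2.80 p [ 0.467  -0.2948  0.0917] yaw -0.1104 tilt [ 0.0076 -0.0038] F [ 0.33  0.49 -0.4 ] M [ 0.07  0.03 -0.01] op 0.597 j [ 0.5   0.57 -0.02  1.91  0.02  0.65 -1.22]
togo [-4.3 -2.   5.7] [ 0.003  -0.0079  0.0016]
```

>>> servo_tool --rows '[[[0,0,0],[0,0,0],0.6]]'

```text
time: 2.9
position: [0.4678, -0.2953, 0.0931]
tcp_rot: [0.002, 0.998, -0.055, 0.005]
contact_force: [0.6, 0.3, -0.3]
opening: 0.597
```

Run:
```python
from h import *
st(); togo([.463,-.2923,.086],-.112)
```

```text
t2.90 p [ 0.4678 -0.2953  0.0931] yaw -0.1103 tilt [ 0.009  -0.0046] F [ 0.61  0.33 -0.34] M [ 0.07  0.05 -0.03] op 0.597 j [ 0.5   0.57 -0.02  1.9   0.02  0.65 -1.22]
togo [-5.2 -2.5  7. ] [ 0.0035 -0.0094  0.0017]
```

>>> servo_tool --rows '[[[-6,-3,8.5],[0.004,-0.0107,0.002],0.6],[[-0.8,-0.5,1.4],[0.001,-0.0014,0],0.6]]'

```text
time: 3.1
position: [0.4627, -0.2917, 0.0852]
tcp_rot: [-0.0, 0.998, -0.056, 0.0]
contact_force: [-0.1, -0.3, -0.7]
opening: 0.599
```

Run:
```python
from h import *
st(); togo([.463,-.2923,.086],-.112)
```

```text
t3.10 p [ 0.4627 -0.2917  0.0852] yaw -0.1124 tilt [0.0003 0.0003] F [-0.07 -0.26 -0.69] M [ 0.04  0.01 -0.01] op 0.599 j [ 0.5   0.58 -0.02  1.91  0.02  0.65 -1.22]
togo [ 0.4  0.5 -0.8] [-0.0003 -0.0002 -0.0004]
```

>>> servo_tool --rows '[[[-0.4,0,0.6],[0,0,0],0],[[-0.4,-0.2,0.8],[0,0,0],0],[[-0.4,0,0.8],[0,0,0],0],[[-0.4,-0.2,0.8],[0,0,0],0],[[-0.4,0,0.8],[0,0,0],0]]' --force 40

```text
time: 3.6
position: [0.4617, -0.2916, 0.0831]
tcp_rot: [0.0, 0.998, -0.056, 0.001]
contact_force: [-1.6, 1.3, 12.1]
opening: 0.225
```

Run:
```python
from h import *
st(); togo([.463,-.2923,.086],-.112)
```

```text
t3.60 p [ 0.4617 -0.2916  0.0831] yaw -0.1123 tilt [ 0.0026 -0.0009] F [-1.57  1.33 12.12] M [0.44 0.4  0.03] op 0.225 j [ 0.5   0.58 -0.02  1.92  0.02  0.64 -1.22]
togo [ 1.4  0.6 -2.9] [ 0.0006 -0.0027 -0.0003]
```

>>> servo_tool --rows '[[[-0.5,0,-8],[0,0,0],0],[[-0.5,0,-15],[0,0,0],0],[[-0.5,0,-20],[0,0,0],0],[[-0.5,0,-25],[0,0,0],0],[[-0.5,0,-30],[0,0,0],0],[[-0.5,0,-30],[0,0,0],0],[[0,0,-30],[0,0,0],0],[[0,0,-10],[0,0,0],0]]'

```text
time: 4.4
position: [0.4573, -0.2911, 0.2582]
tcp_rot: [0.0, 0.998, -0.056, 0.001]
contact_force: [0.4, -0.3, -0.1]
opening: 0.226
```

Run:
```python
from h import *
st(); togo([.62,-.107,.25],.04)
```

```text
t4.40 p [ 0.4573 -0.2911  0.2582] yaw -0.1126 tilt [ 0.0022 -0.0009] F [ 0.4  -0.28 -0.11] M [0.05 0.   0.03] op 0.226 j [ 0.5   0.33 -0.02  1.81  0.01  1.   -1.21]
togo [ 141.  -201.2    8.4] [ 0.0008 -0.0023 -0.1526]
```

>>> servo_tool --rows '[[[15,-21,0],[0,0,0],0],[[24,-34,1],[0,0,0],0],[[24,-34,1],[0,0,0],0],[[24,-34,1],[0,0,0],0],[[24,-34,1],[0,0,0],0],[[19,-28,1],[0,0,0],0],[[10,-14,1],[0,-0.002,-0.07],0],[[0,0,1],[0,0,-0.08],0],[[0,0,0],[0,0,0],0],[[0,0,0],[0,0,0],0]]'

```text
time: 5.4
position: [0.6214, -0.1027, 0.2458]
tcp_rot: [0.0, 1.0, 0.018, -0.003]
contact_force: [0.6, -1.2, -0.1]
opening: 0.226
```

Run:
```python
from h import *
st(); togo([.62,-.107,.25],.04)
im=wim("w2"); print(proj(im,[.6605,-.106,.136]))
import pickle; pickle.dump(im,open("w2.pkl","wb"))
```

```text
t5.40 p [ 0.6214 -0.1027  0.2458] yaw 0.0364 tilt [-0.0066 -0.0005] F [ 0.6  -1.16 -0.13] M [0.01 0.02 0.04] op 0.226 j [ 0.18  0.5  -0.12  1.58  0.07  1.07 -1.5 ]
togo [-1.6  4.2 -4.2] [ 0.0003  0.0067 -0.0035]
[324.95316186 177.46842355]
```

View pics/w2.png

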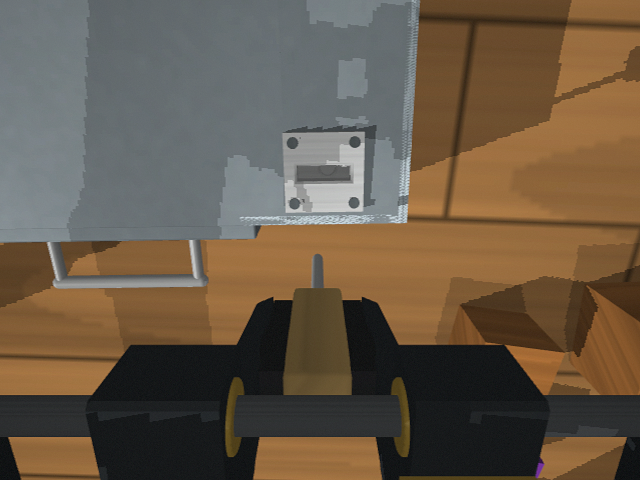

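The pin is held straight, with its tip at about (318,258). The slot is at about (323,173), and something curved shows inside it, so I zoom in.

Run:
```python
from h import *
import pickle
im=pickle.load(open("w2.pkl","rb"))
c=im["color"]; cr=cv2.resize(c[120:222,275:375],None,fx=5.8,fy=5.8,interpolation=cv2.INTER_CUBIC)
cv2.imwrite("pics/w2c.png",cr[:,:,::-1])
```

```text
(no output)
```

View pics/w2c.png

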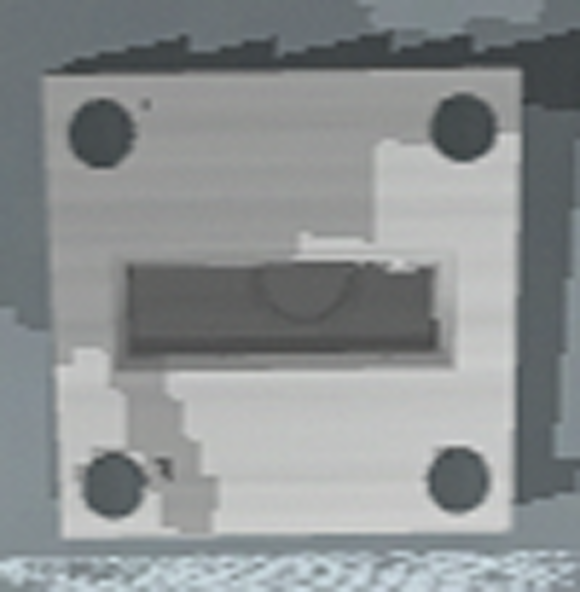

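Run:
```python
from h import *
import pickle
im=pickle.load(open("w2.pkl","rb"))
W=lambda p,z:onz(im,275+p[0]/5.8,120+p[1]/5.8,z)
P=np.array([W(p,.136) for p in [(43,73),(521,70),(512,528),(62,538)]])
for i in range(4):
    d=P[(i+1)%4]-P[i]; print(np.round(np.hypot(*d[:2]),4),round(float((np.arctan2(d[1],d[0])+np.pi/4)%(np.pi/2)-np.pi/4),3))
Q=np.array([W(p,.136) for p in [(117,255),(458,252),(450,365),(115,368)]])
print("plate",P.mean(0),"slot",Q.mean(0),np.hypot(*(Q[1]-Q[0])[:2]),np.hypot(*(Q[1]-Q[2])[:2]))
print("slot edges inner y", W((128,300),.136),W((436,300),.136))
print("bar", onz(im,56,284,.107),onz(im,206,282,.107))
yaw=.04
for p in [(305,322),(258,264),(352,264)]: 
    X=W(p,.118); print(X, "rel slot in sander y:", (X-P.mean(0))[:2]@[-np.sin(yaw),np.cos(yaw)],(X-P.mean(0))[:2]@[np.cos(yaw),np.sin(yaw)])
# pin tip
print("expected tip px",proj(im,ctrl.read_state()["position"]+np.array([0,0,-.0489])))
```

```text
0.0499 0.043
0.0494 0.055
0.0501 0.06
0.0503 0.051
plate [ 0.66304746 -0.10532194  0.136     ] slot [ 0.66296117 -0.10537712  0.136     ] 0.03651342561452817 0.012228545111542725
slot edges inner y [ 0.66346865 -0.08842724  0.136     ] [ 0.66468462 -0.12159769  0.136     ]
bar [0.56569045 0.09544576 0.107     ] [ 0.57159949 -0.0193828   0.107     ]
[ 0.65855513 -0.10816967  0.118     ] rel slot in sander y: -0.002665807860279268 -0.004602617262333142
[ 0.66503545 -0.10247747  0.118     ] rel slot in sander y: 0.0027627012211055854 0.002100153384697308
[ 0.66543067 -0.11326084  0.118     ] rel slot in sander y: -0.008027846928173519 0.0020638337930206307
expected tip px [318.08218705 274.19320203]
```

Run:
```python
from h import *
import pickle
im=pickle.load(open("w2.pkl","rb"))
c=im["color"]; cr=cv2.resize(c[245:405,255:385],None,fx=3.7,fy=3.7,interpolation=cv2.INTER_CUBIC)
cv2.imwrite("pics/w2d.png",cr[:,:,::-1])
f_=f(im);A=np.array(im["tool_from_camera"])
def pt(X):
    k=A[:3,:3].T@(np.array(X)-A[:3,3]); return np.round(k[:2]/k[2]*f_+[im["cx"],im["cy"]],1)
for X in [(.01,.01,.011),(.01,-.01,.011),(.01,.01,-.049),(.01,-.01,-.049),(-.01,.01,-.049),(0,0,.071),(0,0,.068),(.003,0,.011)]: print(X,pt(X),(pt(X)-[255,245])*3.7)
```

```text
(0.01, 0.01, 0.011) [341.1 288.7] [318.57 161.69]
(0.01, -0.01, 0.011) [293.8 288.7] [143.56 161.69]
(0.01, 0.01, -0.049) [352.7 380.7] [361.49 502.09]
(0.01, -0.01, -0.049) [282.3 380.7] [101.01 502.09]
(-0.01, 0.01, -0.049) [350.8 436.5] [354.46 708.55]
(0, 0, 0.071) [317.5 258.8] [231.25  51.06]
(0, 0, 0.068) [317.5 260.7] [231.25  58.09]
(0.003, 0, 0.011) [317.5 303.5] [231.25 216.45]
```

View pics/w2d.png

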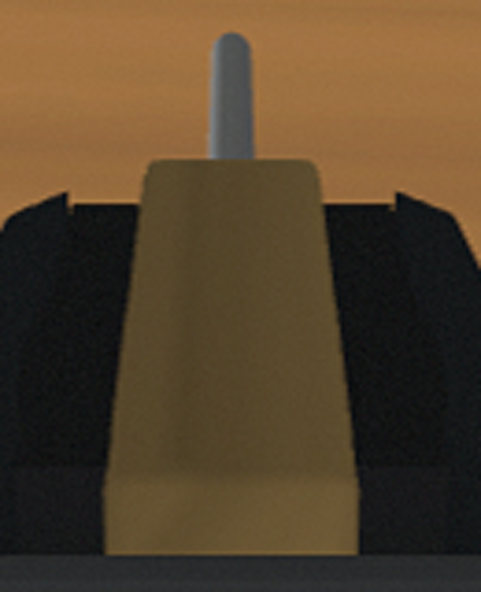

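Run:
```python
from h import *
togo([.6621,-.108,.219],.05)
```

```text
togo [40.9  6.4 26.5] [ 0.0004  0.0069 -0.0139]
```

>>> servo_tool --rows '[[[20,4,0],[0,0.007,-0.014],0],[[20,2,0],[0,0,0],0],[[0,0,15],[0,0,0],0],[[0,0,10],[0,0,0],0]]'

```text
time: 5.85
position: [0.6608, -0.1111, 0.2202]
tcp_rot: [0.001, 1.0, 0.02, 0.0]
contact_force: [-0.1, 0.2, -0.8]
opening: 0.229
```

Run:
```python
from h import *
st();togo([.6621,-.108,.219],.05)
```

```text
t5.85 p [ 0.6608 -0.1111  0.2202] yaw 0.0408 tilt [ 0.0009 -0.0025] F [-0.15  0.24 -0.83] M [0.01 0.03 0.01] op 0.229 j [ 0.17  0.59 -0.11  1.49  0.07  1.06 -1.49]
togo [ 1.4 -3.   1.2] [ 0.0025 -0.0007 -0.0092]
```

>>> servo_tool --rows '[[[0,0,0],[0,0,0],0]]'

```text
time: 5.95
position: [0.6588, -0.1114, 0.2179]
tcp_rot: [0.001, 1.0, 0.02, -0.002]
contact_force: [0.2, -0.1, 0.3]
opening: 0.22
```

Run:
```python
from h import *
st();togo([.6621,-.108,.219],.05)
```

```text
t5.95 p [ 0.6588 -0.1114  0.2179] yaw 0.0396 tilt [-0.0031 -0.0023] F [ 0.25 -0.12  0.32] M [-0.    0.03 -0.02] op 0.220 j [ 0.17  0.59 -0.11  1.5   0.08  1.06 -1.49]
togo [ 3.4 -3.3 -1.1] [ 0.0022  0.0032 -0.0104]
```

>>> servo_tool --rows '[[[4,-3.3,-2],[0.002,0.004,-0.01],0],[[0.7,0,-1],[0,0.001,0],0]]'

```text
time: 6.15
position: [0.6619, -0.1079, 0.2203]
tcp_rot: [-0.0, 1.0, 0.025, -0.0]
contact_force: [1.0, 0.4, -0.7]
opening: 0.222
```

Run:
```python
from h import *
st();togo([.6621,-.108,.219],.05)
im=wim("w3")
c=im["color"]; cr=cv2.resize(c[180:300,240:400],None,fx=4.9,fy=4.9,interpolation=cv2.INTER_CUBIC)
cv2.imwrite("pics/w3c.png",cr[:,:,::-1])
import pickle; pickle.dump(im,open("w3.pkl","wb"))
st()
```

```text
t6.15 p [ 0.6619 -0.1079  0.2203] yaw 0.0494 tilt [-0.0003  0.0001] F [ 0.99  0.42 -0.73] M [ 0.08  0.04 -0.02] op 0.222 j [ 0.17  0.59 -0.12  1.49  0.07  1.06 -1.48]
togo [0.2 0.1 1.3] [-0.0001  0.0003 -0.0006]
t6.20 p [ 0.662  -0.1084  0.2206] yaw 0.0488 tilt [ 0.0001 -0.0004] F [-0.14 -0.66  0.69] M [ 0.04 -0.    0.02] op 0.222 j [ 0.17  0.59 -0.12  1.49  0.07  1.06 -1.48]
```

View pics/w3c.png

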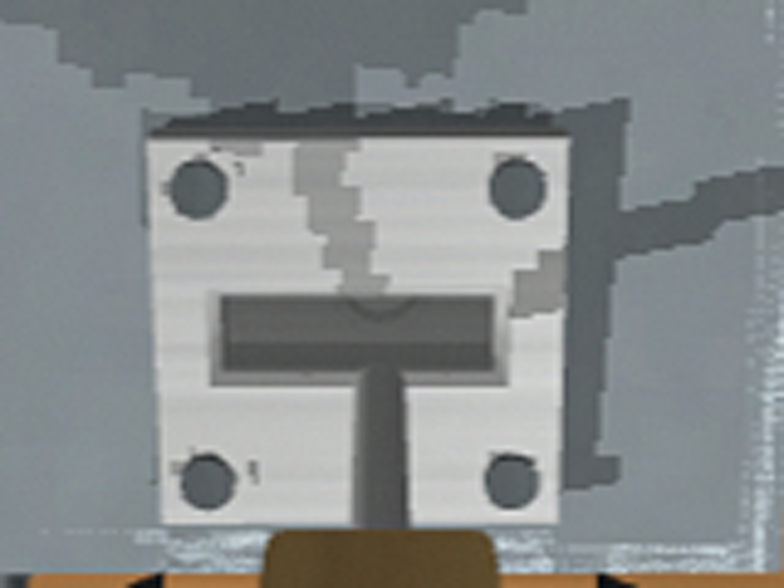

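Run:
```python
from h import *
import pickle
im=pickle.load(open("w3.pkl","rb"))
W=lambda p,z:onz(im,240+p[0]/4.9,180+p[1]/4.9,z)
P=np.array([W(p,.136) for p in [(148,138),(571,135),(557,522),(162,524)]])
for i in range(4):
    d=P[(i+1)%4]-P[i]; print(np.round(np.hypot(*d[:2]),4),round(float((np.arctan2(d[1],d[0])+np.pi/4)%(np.pi/2)-np.pi/4),3))
Q=np.array([W(p,.136) for p in [(212,292),(509,292),(507,384),(212,384)]])
print("plate",P.mean(0),"slot",Q.mean(0))
X=W((380,322),.118);print("hole arc",X)
# tip: sphere centre at z=TCP-.068; silhouette upper row 362 -> x
z=.2204-.068
d=.0; p=(380,362+3/ .236*409*4.9*0+0)
r=3/0.2287*409/1000*4.9
print("tip centre", W((380,362+r),z), "axis cols", W((382,362+r),z))
```

```text
0.0501 0.057
0.0503 0.045
0.0499 0.056
0.0502 0.048
plate [ 0.66310586 -0.10539886  0.136     ] slot [ 0.66281886 -0.10547957  0.136     ]
hole arc [ 0.65864838 -0.10814273  0.118     ]
tip centre [ 0.6628494  -0.10793028  0.1524    ] axis cols [ 0.66286083 -0.10815939  0.1524    ]
```

>>> servo_tool --rows '[[[0.6,0,5],[0,0.001,0],0],[[0.6,0,5],[0,0.001,0],0],[[0.6,0,4],[0,0.001,0],0]]'

```text
time: 6.5
position: [0.6645, -0.1084, 0.2074]
tcp_rot: [0.0, 1.0, 0.024, 0.003]
contact_force: [0.4, -0.4, -0.4]
opening: 0.227
```

Run:
```python
from h import *
st();togo([.6621,-.1081,.192],.05)
```

```text
t6.50 p [ 0.6645 -0.1084  0.2074] yaw 0.0487 tilt [ 0.0061 -0.0006] F [ 0.43 -0.37 -0.36] M [0.02 0.05 0.03] op 0.227 j [ 0.17  0.61 -0.12  1.5   0.08  1.03 -1.48]
togo [-2.5 -0.4 15.4] [ 0.0009 -0.006  -0.0013]
```

>>> servo_tool --rows '[[[-2.5,-0.3,0],[0,-0.006,0],0],[[0,0,0],[0,0,0],0]]'

```text
time: 6.7
position: [0.6614, -0.1081, 0.2064]
tcp_rot: [0.0, 1.0, 0.024, -0.001]
contact_force: [0.2, -0.1, -0.6]
opening: 0.227
```

Run:
```python
from h import *
st();togo([.6621,-.1081,.192],.05)
```

```text
t6.70 p [ 0.6614 -0.1081  0.2064] yaw 0.0486 tilt [-0.0019 -0.0008] F [ 0.15 -0.08 -0.59] M [-0.05  0.   -0.03] op 0.227 j [ 0.17  0.61 -0.12  1.5   0.08  1.04 -1.49]
togo [ 0.8 -0.  14.4] [ 0.0007  0.0019 -0.0014]
```

>>> servo_tool --rows '[[[0.8,0,4],[0,0.002,0],0],[[0,0,4],[0,0,0],0]]'

```text
time: 6.9
position: [0.6626, -0.1082, 0.1985]
tcp_rot: [0.0, 1.0, 0.024, 0.001]
contact_force: [0.1, 0.0, -1.2]
opening: 0.226
```

Run:
```python
from h import *
st();togo([.6621,-.1081,.192],.05)
```

```text
t6.90 p [ 0.6626 -0.1082  0.1985] yaw 0.0486 tilt [ 0.0014 -0.0009] F [ 0.06  0.03 -1.15] M [ 0.04  0.04 -0.  ] op 0.226 j [ 0.17  0.62 -0.11  1.51  0.08  1.02 -1.49]
togo [-0.5 -0.1  6.5] [ 0.0009 -0.0014 -0.0014]
```

>>> servo_tool --rows '[[[-0.6,0,3],[0,-0.001,0],0],[[0,0,3],[0,0,0],0]]'

```text
time: 7.1
position: [0.6619, -0.1082, 0.1917]
tcp_rot: [0.0, 1.0, 0.024, 0.0]
contact_force: [-0.6, 0.2, -0.8]
opening: 0.222
```

Run:
```python
from h import *
st();togo([.6621,-.1081,.186],.05)
```

```text
t7.10 p [ 0.6619 -0.1082  0.1917] yaw 0.0486 tilt [ 0.0001 -0.0009] F [-0.63  0.22 -0.83] M [ 0.04  0.03 -0.02] op 0.222 j [ 0.17  0.62 -0.11  1.51  0.08  1.01 -1.49]
togo [ 0.2 -0.1  5.7] [ 0.0009 -0.     -0.0014]
```

>>> servo_tool --rows '[[[0.2,0,2],[0,0,0],0],[[0.2,0,2],[0,0,0],0]]'

```text
time: 7.3
position: [0.6621, -0.1082, 0.187]
tcp_rot: [0.0, 1.0, 0.024, -0.0]
contact_force: [-0.1, -0.2, 0.2]
opening: 0.219
```

Run:
```python
from h import *
st();togo([.6621,-.1081,.182],.05)
```

```text
t7.30 p [ 0.6621 -0.1082  0.187 ] yaw 0.0486 tilt [-0.0005 -0.0008] F [-0.08 -0.19  0.24] M [ 0.05  0.05 -0.01] op 0.219 j [ 0.17  0.63 -0.11  1.52  0.08  1.   -1.49]
togo [ 0.  -0.1  5. ] [ 0.0008  0.0005 -0.0014]
```

>>> servo_tool --rows '[[[0,0,2],[0,0,0],0],[[0,0,1.5],[0,0,0],0]]'

```text
time: 7.5
position: [0.6621, -0.1082, 0.1831]
tcp_rot: [0.0, 1.0, 0.024, -0.0]
contact_force: [0.9, 0.3, -0.2]
opening: 0.225
```

Run:
```python
from h import *
st();togo([.6621,-.1081,.182],.05)
```

```text
t7.50 p [ 0.6621 -0.1082  0.1831] yaw 0.0485 tilt [-0.0005 -0.0008] F [ 0.89  0.29 -0.15] M [ 0.04 -0.02 -0.05] op 0.225 j [ 0.17  0.63 -0.11  1.52  0.08  1.   -1.49]
togo [ 0.  -0.1  1.1] [ 0.0008  0.0006 -0.0015]
```

>>> servo_tool --rows '[[[0,0,2],[0,0,0],0],[[0,0,2],[0,0,0],0]]'

```text
time: 7.7
position: [0.6623, -0.1082, 0.179]
tcp_rot: [0.0, 1.0, 0.024, -0.0]
contact_force: [-0.2, 0.0, -0.4]
opening: 0.228
```

```bash
python3 -c "
from h import *
st()"
```

```text
t7.70 p [ 0.6623 -0.1082  0.179 ] yaw 0.0486 tilt [-0.0001 -0.0009] F [-0.16  0.04 -0.4 ] M [ 0.02  0.01 -0.01] op 0.228 j [ 0.17  0.64 -0.11  1.52  0.08  0.99 -1.49]
```

>>> servo_tool --rows '[[[0,0,2],[0,0,0],0],[[0,0,2],[0,0,0],0]]'

```text
time: 7.9
position: [0.6625, -0.1082, 0.1753]
tcp_rot: [0.0, 1.0, 0.024, 0.0]
contact_force: [-0.8, -0.5, 4.2]
opening: 0.225
```

```bash
python3 -c "
from h import *
st()"
```

```text
t7.90 p [ 0.6625 -0.1082  0.1753] yaw 0.0486 tilt [ 0.0004 -0.0009] F [-0.78 -0.46  4.23] M [ 0.15  0.5  -0.04] op 0.225 j [ 0.17  0.64 -0.11  1.52  0.08  0.98 -1.49]
```

>>> servo_tool --rows '[[[0,0,2],[0,0,0],0],[[0,0,2],[0,0,0],0]]'

```text
time: 8.1
position: [0.6629, -0.1083, 0.1729]
tcp_rot: [0.001, 1.0, 0.024, 0.001]
contact_force: [-1.9, 0.0, 4.6]
opening: 0.221
```

```bash
python3 -c "
from h import *
st()"
```

```text
t8.10 p [ 0.6629 -0.1083  0.1729] yaw 0.0484 tilt [ 0.0013 -0.0011] F [-1.94  0.01  4.56] M [ 0.06  0.69 -0.01] op 0.221 j [ 0.17  0.64 -0.11  1.52  0.08  0.98 -1.49]
```

>>> servo_tool --rows '[[[0,0,1.5],[0,0,0],0],[[0,0,1.5],[0,0,0],0]]'

```text
time: 8.3
position: [0.6637, -0.1083, 0.1722]
tcp_rot: [0.001, 1.0, 0.024, 0.002]
contact_force: [-1.8, -0.5, 7.8]
opening: 0.223
```

```bash
python3 -c "
from h import *
st()
im=wim('w4')"
```

```text
t8.30 p [ 0.6637 -0.1083  0.1722] yaw 0.0483 tilt [ 0.0034 -0.0013] F [-1.78 -0.46  7.79] M [0.13 0.51 0.01] op 0.223 j [ 0.17  0.65 -0.11  1.52  0.08  0.97 -1.49]
```

View pics/w4.png

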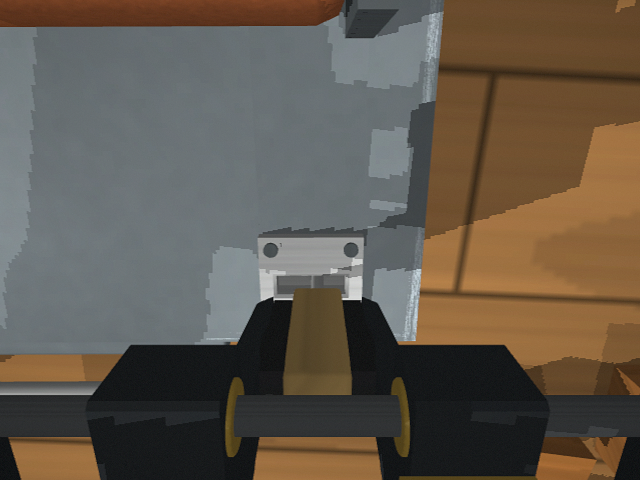

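>>> servo_tool --rows '[[[-0.8,0,2.2],[0,-0.003,0],0],[[-0.5,0,2.3],[0,-0.001,0],0]]'

```text
time: 8.55
position: [0.6641, -0.1083, 0.1706]
tcp_rot: [0.001, 1.0, 0.024, 0.002]
contact_force: [-2.7, -0.1, 8.5]
opening: 0.224
```

```bash
python3 -c "
from h import *
st()"
```

```text
t8.55 p [ 0.6641 -0.1083  0.1706] yaw 0.0482 tilt [ 0.0035 -0.0017] F [-2.7  -0.08  8.51] M [0.18 0.81 0.02] op 0.224 j [ 0.17  0.65 -0.11  1.52  0.08  0.97 -1.49]
```

>>> servo_tool --rows '[[[-0.5,0,2.5],[0,-0.001,0],0],[[-0.3,0,2.5],[0,-0.001,0],0]]'

```text
time: 8.75
position: [0.6643, -0.1083, 0.1691]
tcp_rot: [0.001, 1.0, 0.024, 0.002]
contact_force: [-5.4, 0.5, 10.6]
opening: 0.225
```

```bash
python3 -c "
from h import *
st()"
```

```text
t8.75 p [ 0.6643 -0.1083  0.1691] yaw 0.0480 tilt [ 0.0041 -0.002 ] F [-5.44  0.5  10.58] M [0.24 1.3  0.06] op 0.225 j [ 0.17  0.65 -0.11  1.53  0.08  0.97 -1.49]
```

>>> servo_tool --rows '[[[-2.2,0,1.5],[0,-0.005,0],0],[[-1.2,0,2],[0,-0.002,0],0]]'

```text
time: 8.95
position: [0.6638, -0.1083, 0.1687]
tcp_rot: [0.001, 1.0, 0.024, 0.002]
contact_force: [-0.8, 0.2, 6.8]
opening: 0.222
```

```bash
python3 -c "
from h import *
st()
im=save('top','top1');c=cv2.resize(im['color'][165:260,240:400],None,fx=4.5,fy=4.5)
cv2.imwrite('pics/top1c.png',c[:,:,::-1])"
```

```text
t8.95 p [ 0.6638 -0.1083  0.1687] yaw 0.0481 tilt [ 0.0043 -0.0026] F [-0.77  0.2   6.85] M [0.15 0.23 0.02] op 0.222 j [ 0.17  0.65 -0.11  1.53  0.09  0.97 -1.49]
```

View pics/top1c.png

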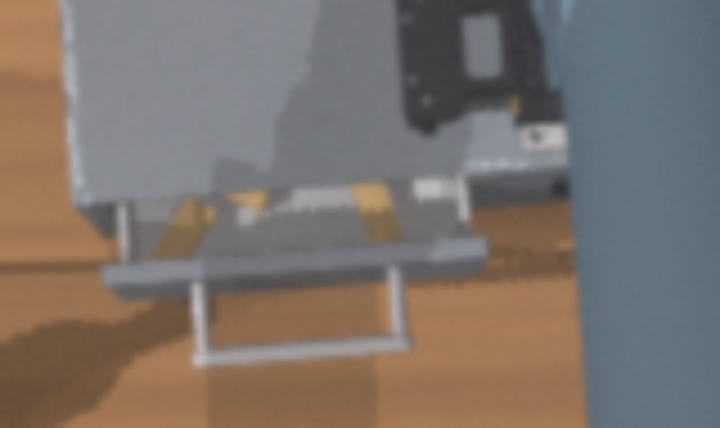

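The drawer is ajar: its panel stands clear of the sander and the handle bar has moved outward. I now withdraw the pin.

>>> servo_tool --rows '[[[-0.8,0,-2],[0,-0.003,0],0],[[-0.5,0,-4],[0,-0.001,0],0],[[0,0,-6],[0,0,0],0]]'

```text
time: 9.3
position: [0.6635, -0.1082, 0.1822]
tcp_rot: [0.001, 1.0, 0.024, 0.001]
contact_force: [-0.3, -0.3, -0.7]
opening: 0.226
```

```bash
python3 -c "
from h import *
st();togo([.6621,-.1081,.235],.05)"
```

```text
t9.30 p [ 0.6635 -0.1082  0.1822] yaw 0.0482 tilt [ 0.0029 -0.0029] F [-0.32 -0.25 -0.73] M [0.04 0.08 0.  ] op 0.226 j [ 0.17  0.63 -0.11  1.52  0.08  0.99 -1.49]
togo [ -1.3  -0.  -52.8] [ 0.003  -0.0027 -0.0018]
```

>>> servo_tool --rows '[[[-1,0,-5],[0.001,-0.002,0],0],[[0,0,-8],[0.001,0,0],0],[[0,0,-10],[0,0,0],0],[[0,0,-12],[0,0,0],0],[[0,0,-12],[0,0,0],0],[[0,0,-15],[0,0,0],0]]'

```text
time: 9.9
position: [0.6609, -0.1082, 0.2471]
tcp_rot: [0.0, 1.0, 0.024, -0.002]
contact_force: [0.1, 0.1, -0.0]
opening: 0.222
```

Run:
```python
from h import *
st();togo([.455,-.285,.26],-.112)
im=wim("w5")
c=im["color"]; cr=cv2.resize(c[180:420,240:400],None,fx=2.4,fy=2.4,interpolation=cv2.INTER_CUBIC)
cv2.imwrite("pics/w5c.png",cr[:,:,::-1])
```

```text
t9.90 p [ 0.6609 -0.1082  0.2471] yaw 0.0482 tilt [-0.0035 -0.0005] F [ 0.13  0.15 -0.  ] M [ 0.06 -0.01 -0.02] op 0.222 j [ 0.17  0.57 -0.12  1.46  0.07  1.12 -1.48]
togo [-214.2  166.7  -12.1] [0.0006 0.0035 0.1602]
```

View pics/w5c.png

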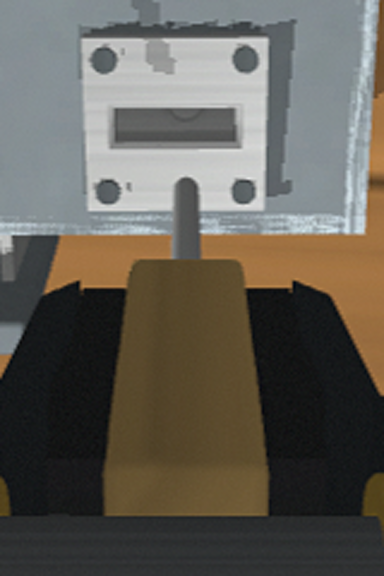

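>>> servo_tool --rows '[[[-15,12,-3],[0,0.003,0],0],[[-30,23,-2],[0,0,0],0],[[-36,28,-2],[0,0,0],0],[[-36,28,-1],[0,0,0],0],[[-36,28,0],[0,0,0],0],[[-36,28,0],[0,0,0],0],[[-20,15,0],[0,0,0.08],0],[[-5,5,0],[0,0,0.08],0],[[0,0,0],[0,0,0],0]]'

```text
time: 10.85
position: [0.4522, -0.2902, 0.2618]
tcp_rot: [0.0, 0.998, -0.061, 0.008]
contact_force: [-0.5, -0.4, 0.1]
opening: 0.225
```

Run:
```python
from h import *
st();togo([.44,-.29,.19],-.112)
```

```text
t10.85 p [ 0.4522 -0.2902  0.2618] yaw -0.1225 tilt [ 0.0152 -0.0014] F [-0.46 -0.42  0.08] M [ 0.13 -0.03 -0.  ] op 0.225 j [ 0.52  0.31 -0.04  1.82  0.01  0.99 -1.21]
togo [-13.2   1.3  71.6] [-0.0003 -0.0152 -0.0105]
```

>>> servo_tool --rows '[[[-8,1,10],[0,-0.015,-0.01],0],[[-5,0,20],[0,-0.003,0],0],[[0,0,20],[0,-0.002,0],0],[[0,0,18],[0,-0.002,0],0],[[0,0,3],[0,-0.002,0],0]]'

```text
time: 11.35
position: [0.443, -0.2842, 0.1871]
tcp_rot: [-0.001, 0.999, -0.049, -0.004]
contact_force: [0.0, -0.3, -0.2]
opening: 0.224
```

Run:
```python
from h import *
st();togo([.4615,-.2925,.155],-.112)
im=wim("w6"); st()
print(proj(im,[.4626,-.2925,.072]))
import pickle; pickle.dump(im,open("w6.pkl","wb"))
```

```text
t11.35 p [ 0.443  -0.2842  0.1871] yaw -0.0978 tilt [-0.0085  0.0033] F [ 0.   -0.27 -0.25] M [ 0.05  0.08 -0.  ] op 0.224 j [ 0.52  0.4  -0.04  1.9   0.02  0.85 -1.21]
togo [19.5  6.5 32. ] [-0.0024  0.0088  0.0142]
t11.40 p [ 0.4435 -0.2842  0.1876] yaw -0.0977 tilt [-0.0078  0.0031] F [ 0.8   1.   -0.58] M [0.06 0.   0.  ] op 0.221 j [ 0.52  0.4  -0.04  1.9   0.02  0.85 -1.21]
[327.86357295 203.84701211]
```

View pics/w6.png

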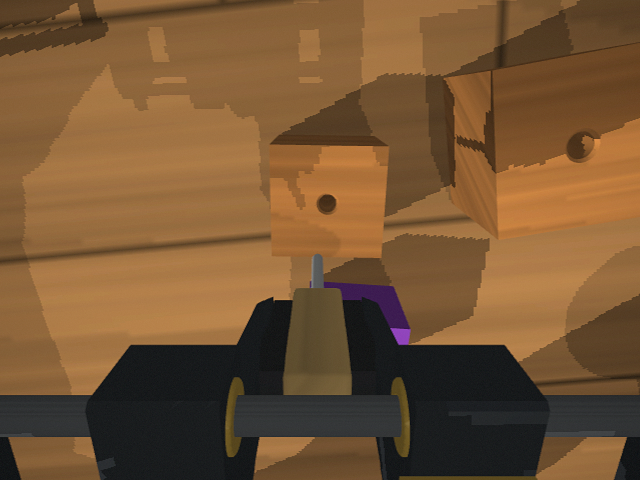

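The wrist view shows the empty hole at (327,204), where I expected it, and the pin hanging straight with its tip at (317,256).

>>> servo_tool --rows '[[[10,3.5,0],[-0.002,0.009,0.014],0],[[9,3,10],[0,0,0],0],[[0,0,10],[0,0,0],0]]'

```text
time: 11.7
position: [0.4665, -0.2933, 0.169]
tcp_rot: [0.001, 0.998, -0.055, 0.003]
contact_force: [-0.9, 0.9, -1.4]
opening: 0.222
```

Run:
```python
from h import *
st();togo([.4615,-.2923,.155],-.112)
```

```text
t11.70 p [ 0.4665 -0.2933  0.169 ] yaw -0.1098 tilt [ 0.0068 -0.0023] F [-0.93  0.94 -1.38] M [ 0.03  0.01 -0.02] op 0.222 j [ 0.51  0.45 -0.04  1.87  0.02  0.81 -1.22]
togo [-5.2 -0.4 14. ] [ 0.0015 -0.007   0.0022]
```

>>> servo_tool --rows '[[[-5.2,-0.4,5],[0.0015,-0.007,0.002],0],[[0,0,5],[0,0,0],0]]'

```text
time: 11.9
position: [0.4612, -0.2922, 0.1574]
tcp_rot: [-0.0, 0.998, -0.056, -0.001]
contact_force: [-0.6, -1.1, 0.3]
opening: 0.225
```

Run:
```python
from h import *
st();togo([.4615,-.2923,.148],-.112)
```

```text
t11.90 p [ 0.4612 -0.2922  0.1574] yaw -0.1116 tilt [-0.0013  0.0006] F [-0.55 -1.1   0.32] M [0.07 0.09 0.02] op 0.225 j [ 0.51  0.47 -0.04  1.88  0.02  0.79 -1.22]
togo [0.4 0.1 9.4] [-0.0004  0.0014  0.0004]
```

>>> servo_tool --rows '[[[0.4,0,5],[0,0.001,0],0],[[0,0,5],[0,0,0],0]]'

```text
time: 12.1
position: [0.4611, -0.2922, 0.1466]
tcp_rot: [-0.0, 0.998, -0.056, -0.0]
contact_force: [-0.3, -0.5, 0.3]
opening: 0.225
```

Run:
```python
from h import *
st();togo([.4615,-.2923,.148],-.112)
im=wim("w7");c=im["color"]; cr=cv2.resize(c[180:300,240:400],None,fx=4.9,fy=4.9,interpolation=cv2.INTER_CUBIC)
cv2.imwrite("pics/w7c.png",cr[:,:,::-1]);st()
```

```text
t12.10 p [ 0.4611 -0.2922  0.1466] yaw -0.1119 tilt [-0.0008  0.0006] F [-0.25 -0.51  0.29] M [-0.    0.01  0.  ] op 0.225 j [ 0.51  0.48 -0.04  1.89  0.03  0.77 -1.22]
togo [ 0.5  0.  -1.4] [-0.0005  0.0008  0.0001]
t12.15 p [ 0.4606 -0.2919  0.1457] yaw -0.1119 tilt [-0.002   0.0013] F [-0.15  0.61 -1.34] M [0.06 0.01 0.01] op 0.230 j [ 0.51  0.48 -0.04  1.89  0.03  0.77 -1.22]
```

View pics/w7c.png

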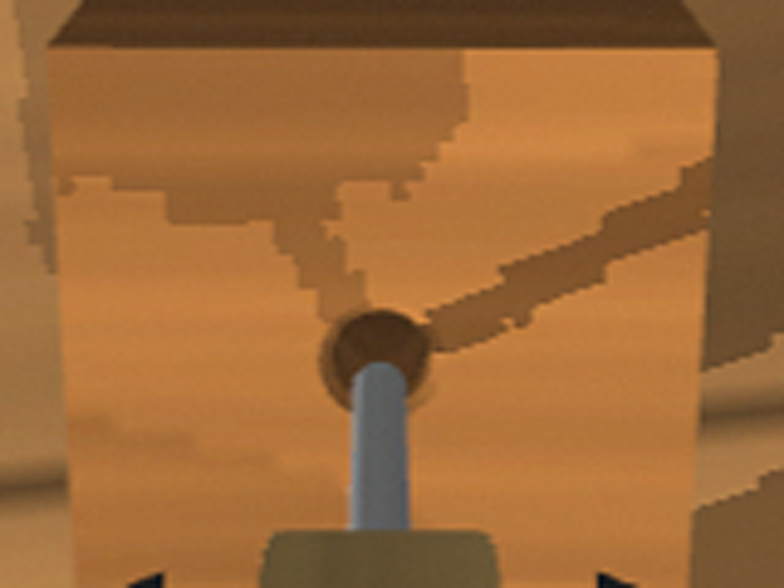

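The tip is at the hole's mouth, about 1 mm short in x. I correct that and lower the pin.

>>> servo_tool --rows '[[[1.6,0,2],[0,0.002,0],0],[[0.3,0,4],[0,0,0],0],[[0.3,0,5],[0,0,0],0]]'

```text
time: 12.45
position: [0.4632, -0.2925, 0.1346]
tcp_rot: [-0.0, 0.998, -0.056, 0.001]
contact_force: [1.3, 0.4, -0.8]
opening: 0.222
```

Run:
```python
from h import *
st();togo([.4618,-.2923,.085],-.112)
```

```text
t12.45 p [ 0.4632 -0.2925  0.1346] yaw -0.1122 tilt [0.0014 0.0003] F [ 1.3   0.36 -0.76] M [ 0.02  0.01 -0.02] op 0.222 j [ 0.51  0.5  -0.04  1.89  0.03  0.75 -1.22]
togo [-1.5 -0.  49.6] [-0.0005 -0.0014 -0.0002]
```

In the hole, with the tip 8 mm down and no force.

>>> servo_tool --rows '[[[-1.3,0,6],[0,-0.001,0],0],[[0,0,8],[0,0,0],0],[[0,0,8],[0,0,0],0]]'

```text
time: 12.75
position: [0.4622, -0.2925, 0.1113]
tcp_rot: [-0.0, 0.998, -0.056, 0.001]
contact_force: [-0.1, -0.2, -1.5]
opening: 0.222
```

Run:
```python
from h import *
st();togo([.4618,-.2923,.085],-.112)
```

```text
t12.75 p [ 0.4622 -0.2925  0.1113] yaw -0.1121 tilt [ 0.0013 -0.    ] F [-0.06 -0.24 -1.46] M [ 0.05 -0.03  0.03] op 0.222 j [ 0.51  0.54 -0.04  1.9   0.03  0.7  -1.23]
togo [-0.5 -0.1 26.3] [-0.0001 -0.0013 -0.0001]
```

>>> servo_tool --rows '[[[-0.5,0,8],[0,-0.001,0],0],[[0,0,8],[0,0,0],0],[[-0.2,0,6],[0,0,0],0]]'

```text
time: 13.05
position: [0.461, -0.2921, 0.0865]
tcp_rot: [-0.0, 0.998, -0.056, -0.0]
contact_force: [-0.0, 0.8, -0.4]
opening: 0.225
```

Run:
```python
from h import *
st();togo([.4618,-.2923,.085],-.112)
```

```text
t13.05 p [ 0.461  -0.2921  0.0865] yaw -0.1120 tilt [-0.0009  0.0007] F [-0.04  0.78 -0.36] M [ 0.03  0.03 -0.01] op 0.225 j [ 0.51  0.58 -0.04  1.92  0.03  0.65 -1.23]
togo [0.8 0.1 1.5] [-0.0006  0.0009 -0.    ]
```

>>> servo_tool --rows '[[[0.6,0,1.5],[0,0.001,0],0],[[0,0,1],[0,0,0],0]]'

```text
time: 13.25
position: [0.4613, -0.2919, 0.083]
tcp_rot: [-0.001, 0.998, -0.056, -0.001]
contact_force: [-4.3, 2.1, 19.0]
opening: 0.224
```

Run:
```python
from h import *
st();togo([.4618,-.2923,.083],-.112)
```

```text
t13.25 p [ 0.4613 -0.2919  0.083 ] yaw -0.1121 tilt [-0.0012  0.0014] F [-4.29  2.11 18.95] M [0.63 0.89 0.02] op 0.224 j [ 0.51  0.59 -0.04  1.92  0.03  0.64 -1.23]
togo [0.6 0.3 0. ] [-0.0012  0.0013 -0.0001]
```

>>> servo_tool --rows '[[[0.2,0,-1],[0,0,0],0],[[0,0,0],[0,0,0],0.6],[[0,0,0],[0,0,0],0.6],[[0,0,0],[0,0,0],0.6],[[0,0,0],[0,0,0],0.6]]'

```text
time: 13.75
position: [0.4624, -0.2925, 0.0851]
tcp_rot: [-0.0, 0.998, -0.056, 0.001]
contact_force: [-0.5, 0.6, -0.4]
opening: 0.562
```

Run:
```python
from h import *
st();togo([.4618,-.2923,.083],-.112)
```

```text
t13.75 p [ 0.4624 -0.2925  0.0851] yaw -0.1121 tilt [0.001  0.0001] F [-0.54  0.61 -0.39] M [0.07 0.01 0.03] op 0.562 j [ 0.51  0.58 -0.04  1.91  0.03  0.65 -1.23]
togo [-0.7 -0.1  2.1] [-0.0003 -0.001  -0.0001]
```

>>> servo_tool --rows '[[[-0.5,0,-10],[0,0,0],0.6],[[0,0,-20],[0,0,0],0.6],[[0,0,-30],[0,0,0],0.6],[[0,0,-35],[0,0,0],0.6],[[0,0,-35],[0,0,0],0.6],[[0,0,-30],[0,0,0],0.6],[[0,0,0],[0,0,0],0.6]]'

```text
time: 14.45
position: [0.461, -0.2922, 0.2548]
tcp_rot: [-0.0, 0.998, -0.056, 0.001]
contact_force: [0.3, -0.4, 0.1]
opening: 0.598
```

Run:
```python
from h import *
import pickle
st()
w=wim("w8")
for n in ("scene","top"):
    im=save(n,n+"2"); pickle.dump(im,open(n+"2.pkl","wb"))
```

```text
t14.45 p [ 0.461  -0.2922  0.2548] yaw -0.1121 tilt [0.0011 0.0003] F [ 0.26 -0.39  0.14] M [ 0.06 -0.    0.02] op 0.598 j [ 0.51  0.34 -0.04  1.8   0.01  1.   -1.21]
```

View pics/w8.png

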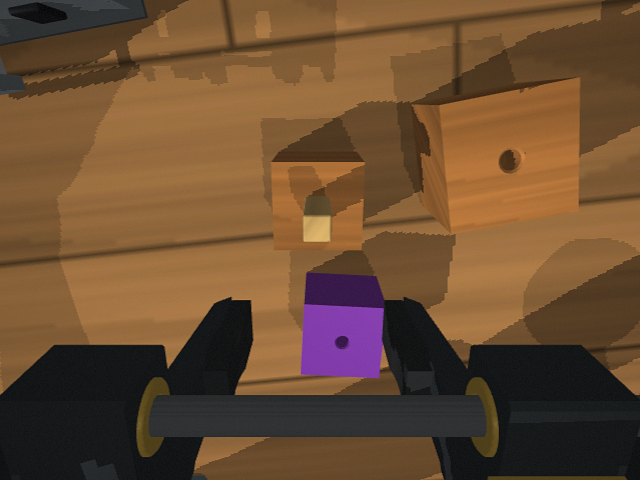

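View pics/scene2.png

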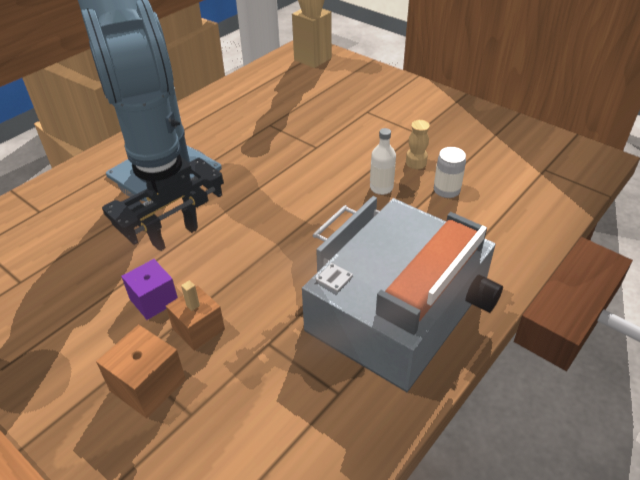

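View pics/top2.png

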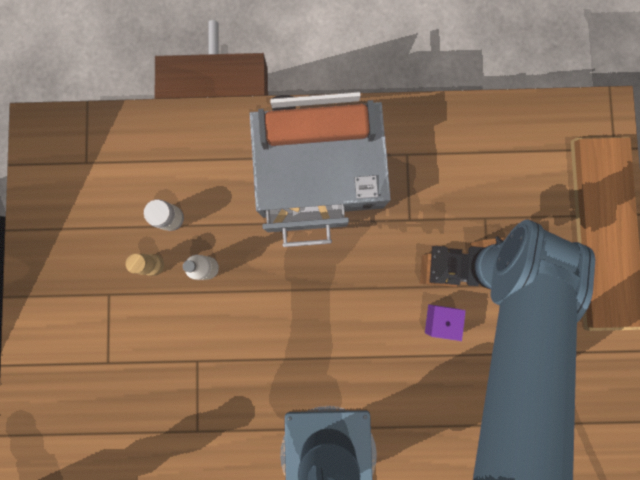

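Run:
```python
from h import *
import pickle
S=pickle.load(open("scene2.pkl","rb"));T=pickle.load(open("top2.pkl","rb"))
print("glue", tri(S,(385,132),T,(189,266)), onz(T,205,267,.0), onz(S,383,190,0))
c=cv2.resize(T["color"][180:280,170:350],None,fx=4.4,fy=4.4,interpolation=cv2.INTER_CUBIC)
cv2.imwrite("pics/t2c.png",c[:,:,::-1])
```

```text
glue [0.48283258 0.3045618  0.16996711] [0.48447229 0.31229778 0.        ] [0.49085549 0.30226095 0.        ]
```

View pics/t2c.png

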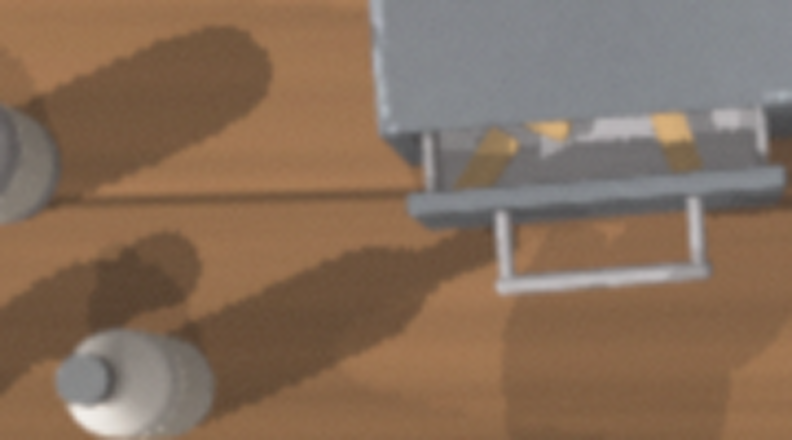

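Run:
```python
from h import *
import pickle
T=pickle.load(open("top2.pkl","rb"))
W=lambda x,y,z:np.round(onz(T,170+x/4.4,180+y/4.4,z),4)
a,b=W(500,284,.104),W(708,270,.104);print(a,b,(a+b)/2)
print("panel top", W(410,208,.125),W(783,180,.125))
togo([.51,.035,.25],.05)
```

```text
[0.5307 0.0945 0.104 ] [ 0.5355 -0.0199  0.104 ] [0.5331 0.0373 0.104 ]
panel top [0.5715 0.1406 0.125 ] [ 0.5816 -0.0612  0.125 ]
togo [  14.8 -329.5    0.8] [-0.0041  0.0065 -0.1619]
```

>>> servo_tool --rows '[[[2,-20,0],[0,0,0],0.3],[[2,-36,0],[0,0,0],0],[[2,-40,0],[0,0,0],0],[[2,-40,0],[0,0,0],0],[[2,-40,0],[0,0,0],0],[[2,-40,0],[0,0,0],0],[[2,-40,0],[0,0,0],0],[[1,-40,0],[0,0,0],0],[[0,-25,0],[-0.004,0.006,-0.08],0],[[0,-8,0],[0,0,-0.08],0],[[0,0,0],[0,0,0],0]]'

```text
time: 15.7
position: [0.5002, 0.0476, 0.2345]
tcp_rot: [-0.002, 1.0, 0.026, -0.016]
contact_force: [-0.6, -0.2, -0.1]
opening: 0.002
```

Run:
```python
from h import *
import pickle
st();togo([.51,.037,.25],.05)
w=wim("w9");pickle.dump(w,open("w9.pkl","wb"))
print(proj(w,[.533,.037,.104]))
```

```text
t15.70 p [0.5002 0.0476 0.2345] yaw 0.0512 tilt [-0.0313  0.0034] F [-0.58 -0.19 -0.13] M [ 0.01  0.02 -0.  ] op 0.002 j [ 0.02  0.32 -0.24  1.89  0.08  0.97 -1.78]
togo [  8.7  11.  -15.8] [-0.005   0.0311  0.0011]
[336.55947603 177.26847726]
```

View pics/w9.png

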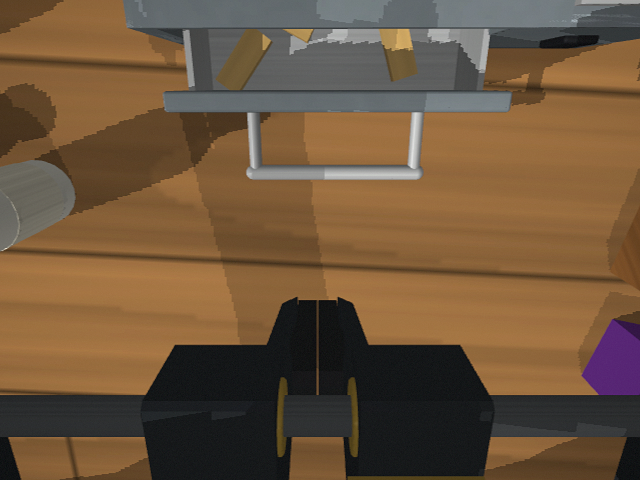

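Run:
```python
from h import *
import pickle
w=pickle.load(open("w9.pkl","rb"))
print(onz(w,248,172.5,.103),onz(w,421,172.5,.103),onz(w,334,172.5,.103), "panel lower-front edge", onz(w,334,111,.12),onz(w,334,93,.125))
togo([.555,.037,.23],.05)
```

```text
[0.53290708 0.09703338 0.103     ] [ 0.53902484 -0.01977178  0.103     ] [0.53595207 0.03889605 0.103     ] panel lower-front edge [0.5764898 0.0421222 0.12     ] [0.58674092 0.04296111 0.125     ]
togo [54.5 12.5  2.6] [-0.0047  0.0315 -0.0019]
```

>>> servo_tool --rows '[[[15,5,0],[-0.005,0.03,-0.002],0],[[20,4,0],[0,0.003,0],0],[[20,2,0],[0,0.003,0],0],[[2,0,15],[0,0.003,0],0],[[0,0,20],[0,0,0],0],[[0,0,15],[0,0,0],0]]'

```text
time: 16.35
position: [0.5653, 0.0268, 0.1818]
tcp_rot: [0.003, 1.0, 0.014, 0.009]
contact_force: [-0.7, -0.0, -0.1]
opening: 0.007
```

Run:
```python
from h import *
st();togo([.5585,.0385,.15],.05)
```

```text
t16.35 p [0.5653 0.0268 0.1818] yaw 0.0282 tilt [ 0.0184 -0.006 ] F [-0.73 -0.01 -0.07] M [0.02 0.11 0.03] op 0.007 j [ 0.02  0.46 -0.2   1.82  0.13  0.85 -1.78]
togo [ -7.1 -12.1  31.6] [ 0.0067 -0.0182 -0.0219]
```

>>> servo_tool --rows '[[[-7,-12,8],[0.007,-0.018,-0.022],0],[[0,0,12],[0,0,0],0],[[0,0,10],[0,0,0],0]]'

```text
time: 16.65
position: [0.5584, 0.0355, 0.1487]
tcp_rot: [0.001, 1.0, 0.022, -0.0]
contact_force: [-0.1, 0.7, -0.2]
opening: 0.004
```

Run:
```python
from h import *
st();togo([.5585,.0385,.12],.05)
```

```text
t16.65 p [0.5584 0.0355 0.1487] yaw 0.0447 tilt [-0.0007 -0.0011] F [-0.08  0.73 -0.25] M [ 0.01  0.02 -0.04] op 0.004 j [ 0.01  0.51 -0.2   1.84  0.14  0.8  -1.79]
togo [ 0.3 -3.  28.7] [ 0.001   0.0008 -0.0053]
```

>>> servo_tool --rows '[[[0,-2.5,10],[0,0,-0.005],0],[[0,0,10],[0,0,0],0],[[0,0,6],[0,0,0],0]]'

```text
time: 16.95
position: [0.5584, 0.0378, 0.1203]
tcp_rot: [0.001, 1.0, 0.025, -0.0]
contact_force: [0.1, -0.1, -0.4]
opening: 0.002
```

Run:
```python
from h import *
st();togo([.5585,.0385,.086],.05)
w=wim("w10")
```

```text
t16.95 p [0.5584 0.0378 0.1203] yaw 0.0495 tilt [-0.0003 -0.0013] F [ 0.08 -0.13 -0.41] M [ 0.07  0.01 -0.03] op 0.002 j [ 0.    0.55 -0.2   1.86  0.15  0.75 -1.8 ]
togo [ 0.1 -0.7 34.3] [ 0.0013  0.0003 -0.0005]
```

View pics/w10.png

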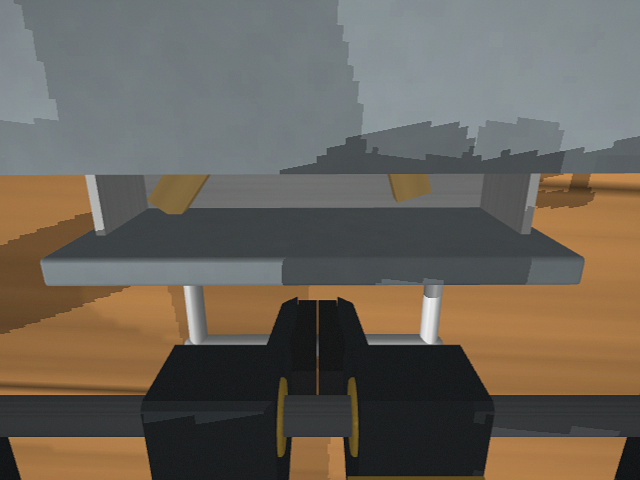

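The fingers hang between the bar (row about 340) and the panel's edge (row about 285), so I lower them.

>>> servo_tool --rows '[[[0,-0.5,8],[0,0,0],0],[[0,0,8],[0,0,0],0]]'

```text
time: 17.2
position: [0.5589, 0.0384, 0.1035]
tcp_rot: [0.001, 1.0, 0.025, 0.0]
contact_force: [0.4, -0.6, -0.3]
opening: 0.005
```

Run:
```python
from h import *
st();togo([.5585,.0385,.086],.05)
```

```text
t17.20 p [0.5589 0.0384 0.1035] yaw 0.0494 tilt [ 0.0008 -0.0012] F [ 0.41 -0.62 -0.32] M [ 0.01  0.01 -0.03] op 0.005 j [-0.    0.58 -0.19  1.87  0.16  0.71 -1.81]
togo [-0.4 -0.1 17.5] [ 0.0012 -0.0007 -0.0006]
```

>>> servo_tool --rows '[[[0,0,8],[0,0,0],0],[[0,0,8],[0,0,0],0]]'

```text
time: 17.4
position: [0.5592, 0.0384, 0.0864]
tcp_rot: [0.001, 1.0, 0.025, 0.001]
contact_force: [0.2, -0.5, -0.9]
opening: 0.005
```

Run:
```python
from h import *
st();togo([.46,.0385,.086],.05)
```

```text
t17.40 p [0.5592 0.0384 0.0864] yaw 0.0494 tilt [ 0.0015 -0.0011] F [ 0.2  -0.51 -0.87] M [0.01 0.04 0.02] op 0.005 j [-0.01  0.6  -0.19  1.87  0.17  0.68 -1.82]
togo [-99.   -5.    0.2] [ 0.0012 -0.0015 -0.0006]
```

>>> servo_tool --rows '[[[-4,0,0],[0,0,0],0],[[-4,0,0],[0,0,0],0],[[-3,0,0],[0,0,0],0],[[-4,0,0],[0,0,0],0],[[-5,0,0],[0,0,0],0]]'

```text
time: 17.9
position: [0.5393, 0.0374, 0.086]
tcp_rot: [0.0, 1.0, 0.025, 0.002]
contact_force: [2.7, 0.7, -1.8]
opening: 0.006
```

Run:
```python
from h import *
st();togo([.483,.0347,.086],.05)
```

```text
t17.90 p [0.5393 0.0374 0.086 ] yaw 0.0493 tilt [ 0.0043 -0.0007] F [ 2.73  0.73 -1.77] M [ 0.04 -0.42  0.03] op 0.006 j [-0.01  0.58 -0.19  1.93  0.17  0.65 -1.82]
togo [-56.3  -0.   -0.3] [ 0.0009 -0.0043 -0.0007]
```

Now pulling the drawer (2.7 N).

>>> servo_tool --rows '[[[-5,0,0],[0,-0.002,0],0],[[-5,0,0],[0,-0.001,0],0],[[-5,0,0],[0,-0.001,0],0],[[-5,0,0],[0,-0.001,0],0],[[-5,0,0],[0,-0.001,0],0],[[-5,0,0],[0,-0.001,0],0],[[-5,0,0],[0,-0.001,0],0]]'

```text
time: 18.6
position: [0.502, 0.0356, 0.0866]
tcp_rot: [0.0, 1.0, 0.025, -0.001]
contact_force: [2.1, -0.3, -1.9]
opening: 0.004
```

Run:
```python
from h import *
st();togo([.483,.0347,.086],.05)
```

```text
t18.60 p [0.502  0.0356 0.0866] yaw 0.0493 tilt [-0.002  -0.0009] F [ 2.1  -0.27 -1.85] M [ 0.02 -0.43  0.03] op 0.004 j [-0.01  0.53 -0.19  2.02  0.17  0.61 -1.84]
togo [-19.   -0.1   0.7] [ 0.0008  0.002  -0.0007]
```

>>> servo_tool --rows '[[[-4,0,0],[0,0,0],0],[[-4,0,0],[0,0,0],0],[[-3,0,0],[0,0,0],0]]'

```text
time: 18.9
position: [0.4895, 0.0349, 0.0866]
tcp_rot: [0.0, 1.0, 0.025, -0.001]
contact_force: [1.6, -0.6, -1.8]
opening: 0.004
```

Run:
```python
from h import *
st();togo([.483,.0347,.086],.05)
```

```text
t18.90 p [0.4895 0.0349 0.0866] yaw 0.0492 tilt [-0.0026 -0.001 ] F [ 1.58 -0.58 -1.78] M [ 0.   -0.38  0.03] op 0.004 j [-0.01  0.52 -0.19  2.05  0.17  0.6  -1.84]
togo [-6.5 -0.1  0.7] [ 0.0009  0.0026 -0.0008]
```

>>> servo_tool --rows '[[[-3,0,0],[0,0,0],0],[[-2,0,0],[0,0,0],0]]'

```text
time: 19.1
position: [0.4838, 0.0346, 0.0867]
tcp_rot: [0.001, 1.0, 0.025, -0.001]
contact_force: [1.0, -0.5, -0.5]
opening: 0.003
```

Run:
```python
from h import *
st();togo([.483,.0347,.086],.05)
```

```text
t19.10 p [0.4838 0.0346 0.0867] yaw 0.0493 tilt [-0.0029 -0.0011] F [ 1.02 -0.5  -0.51] M [-0.   -0.29 -0.03] op 0.003 j [-0.01  0.51 -0.19  2.06  0.17  0.59 -1.84]
togo [-0.8 -0.1  0.7] [ 0.001   0.003  -0.0007]
```

>>> servo_tool --rows '[[[-2,0,0],[0,0,0],0],[[-2,0,0],[0,0,0],0]]'

```text
time: 19.3
position: [0.4828, 0.0347, 0.0872]
tcp_rot: [0.0, 1.0, 0.025, 0.002]
contact_force: [8.2, 0.2, -6.4]
opening: 0.004
```

Run:
```python
from h import *
st()
```

```text
t19.30 p [0.4828 0.0347 0.0872] yaw 0.0493 tilt [0.0038 0.    ] F [ 8.24  0.2  -6.41] M [ 0.   -1.84  0.01] op 0.004 j [-0.01  0.51 -0.19  2.07  0.17  0.58 -1.84]
```

>>> servo_tool --rows '[[[-2,0,0],[0,0,0],0],[[-2,0,0],[0,0,0],0]]'

```text
time: 19.5
position: [0.483, 0.0347, 0.0881]
tcp_rot: [-0.001, 1.0, 0.024, 0.006]
contact_force: [6.4, -0.5, -4.8]
opening: 0.005
```

Run:
```python
from h import *
st()
```

```text
t19.50 p [0.483  0.0347 0.0881] yaw 0.0489 tilt [0.0124 0.0014] F [ 6.42 -0.51 -4.82] M [ 0.03 -1.34  0.02] op 0.005 j [-0.01  0.5  -0.19  2.07  0.17  0.57 -1.84]
```

The drawer is at its stop: the force rises at the predicted position. I back off inside the gap and lift clear.

>>> servo_tool --rows '[[[4,0,0],[0,-0.012,0],0],[[3,0,0],[0,0,0],0]]'

```text
time: 19.7
position: [0.4893, 0.035, 0.0881]
tcp_rot: [-0.0, 1.0, 0.024, -0.001]
contact_force: [0.1, -0.3, -0.7]
opening: 0.005
```

Run:
```python
from h import *
st();togo([.491,.0351,.2],.05)
```

```text
t19.70 p [0.4893 0.035  0.0881] yaw 0.0489 tilt [-0.0022  0.0004] F [ 0.12 -0.31 -0.66] M [ 0.01 -0.01  0.02] op 0.005 j [-0.01  0.52 -0.19  2.05  0.17  0.6  -1.84]
togo [ 1.400e+00 -1.000e-01 -1.119e+02] [-0.0005  0.0022 -0.0011]
```

>>> servo_tool --rows '[[[1.5,0,-8],[0,0.002,0],0],[[0,0,-8],[0,0,0],0],[[0,0,-8],[0,0,0],0]]'

```text
time: 20.0
position: [0.4894, 0.035, 0.1126]
tcp_rot: [-0.0, 1.0, 0.025, -0.002]
contact_force: [-0.7, 0.2, -0.9]
opening: 0.007
```

Run:
```python
from h import *
st();togo([.491,.0351,.2],.05)
```

```text
t20.00 p [0.4894 0.035  0.1126] yaw 0.0491 tilt [-0.0049  0.0001] F [-0.65  0.18 -0.9 ] M [-0.   -0.01 -0.04] op 0.007 j [ 0.01  0.47 -0.21  2.03  0.15  0.66 -1.82]
togo [  1.2  -0.  -87.4] [-0.0003  0.0049 -0.0009]
```

>>> servo_tool --rows '[[[1.5,0,-12],[0,0.004,0],0],[[0.5,0,-20],[0,0.002,0],0],[[0.5,0,-25],[0,0.002,0],0],[[0,0,-30],[0,0,0],0],[[0,0,-30],[0,0,0],0],[[0,0,-30],[0,0,0],0],[[0,0,0],[0,0,0],0],[[0,0,0],[0,0,0],0]]'

```text
time: 20.8
position: [0.4907, 0.0353, 0.2735]
tcp_rot: [-0.0, 1.0, 0.025, 0.005]
contact_force: [0.4, 0.1, -0.4]
opening: 0.004
```

Run:
```python
from h import *
import pickle
st()
w=wim("w11");save("scene","scene3")
pickle.dump(w,open("w11.pkl","wb"))
```

```text
t20.80 p [0.4907 0.0353 0.2735] yaw 0.0498 tilt [0.0094 0.0007] F [ 0.43  0.06 -0.44] M [0.03 0.01 0.01] op 0.004 j [ 0.05  0.23 -0.24  1.9   0.07  1.   -1.75]
```

View pics/w11.png

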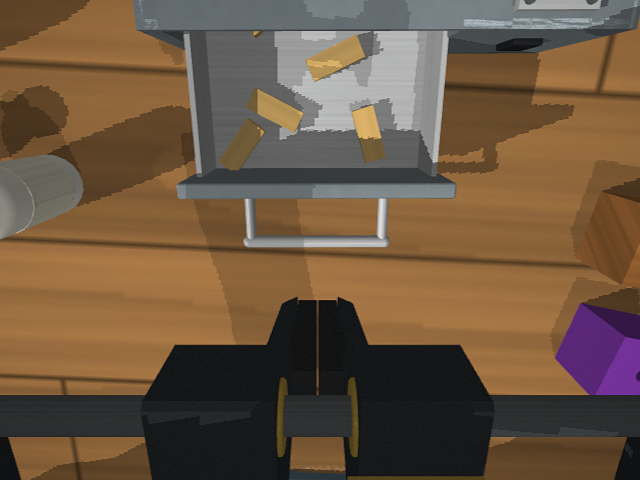

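View pics/scene3.png

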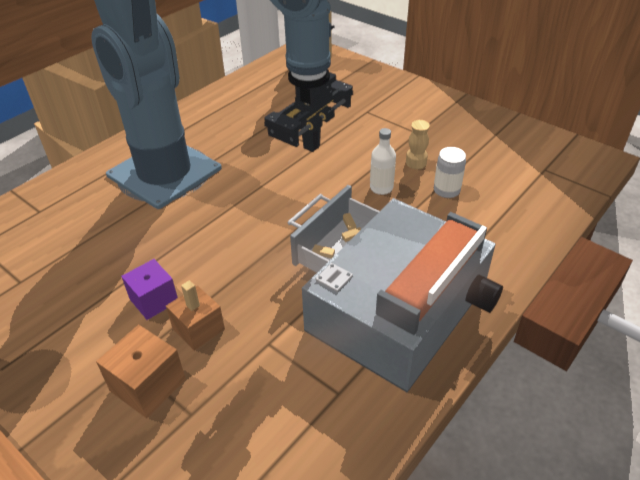

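Run:
```python
from h import *
import pickle
w=pickle.load(open("w11.pkl","rb"))
b=onz(w,317,242,.103);print("bar",b,"travel",.5687-b[0]); st()
ctrl.job_done()
```

```text
bar [0.46804767 0.03461267 0.103     ] travel 0.10065232600583018
t20.90 p [0.4906 0.0353 0.2726] yaw 0.0499 tilt [0.0083 0.0007] F [ 0.14  0.62 -0.08] M [ 0.01  0.01 -0.07] op 0.002 j [ 0.05  0.23 -0.24  1.9   0.07  1.   -1.75]
the job is handed in; nothing more can be done
```

The job is done and handed in at 20.9 s: the drawer is out at its stop and the pin is back in its block.

**What I did:** I took the pin from the small brown block and lowered it into the slot. The wrist camera showed the guide hole, about 2.7 mm right of the slot's centre, so the pin went straight through without feeling along the plate. I pressed the latch until the drawer sprang ajar, put the pin back, and pulled the drawer out by its handle with closed fingers hooked behind the bar.

**Last checks:**
- **Drawer:** the bar measures about 100 mm from its shut position, and the pull force rose to about 8 N at the predicted stop.
- **Pin:** it stands seated in the small brown block. The final scene picture shows the glue, tin, spindle and other blocks where they began.
- **Gripper:** it ended clear of everything, with no contact force beyond sensor noise.

**Forces:** these were read between moves.
- **On the sander:** the most I read from the pin was about 11 N down and 5 N sideways, against the 25 N limit.
- **On the wooden block:** seating the pin read 19 N, more than I intended.

Early on, the small-row moves drifted by a millimetre or two, which I corrected as I went. No check failed.

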